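# Hang the watchmaker's walnut tool rack on its twin-pin stand

### The job

Hang the walnut tool rack on the two steel pins of the aluminium stand, slotted side facing out, and push it back along the pins until its back is flush against the stand. Then swing the keeper bar with the black knob all the way down across the front of the rack, let go, and leave the other things on the worktop as they are.

Things in the scene. Friction and masses are not known exactly. Their poses are not given: they have to be found in the camera images.
- rack: loose walnut rack standing upright, 140 wide (y), 130 high, 45 deep, 0.2 kg. Origin: middle of the flat back's lower edge; z up, front -x. Plate 12 thick (x -12 to 0); in front a foot shelf (z 0-10) and a six-slot shelf (z 50-60), both to x -45. Two 15 mm holes through the plate at z 95, y +45 and -45. Top edge (z 130) bare on both sides: grip it across the 12 mm
- hole_left (a point): centre of the rack's hole at its y = +45, on the plane of the flat back (the plate extends 12 mm to the front of this point); axes as the rack's
- hole_right (a point): the same for the hole at the rack's y = -45
- stand: fixed aluminium frame 240 wide (y) on a base: a pin bar (z 142-178) and a lower bar (z 70-100) between posts up to z 200, all in one plane. Origin: on the worktop under the middle of their front face; z up, front -x. Two level slippery pins, 8 diameter, 50 long (last 12 tapered to 3), at z 160, y +45 and -45. A hung rack's foot is at z 61, its top at z 191: fingers on it need room before the bar
- pin_left (a point): root of the pin at the stand's y = +45: on the pin's axis, on the bars' front face; the pin runs 50 mm from here along the stand's -x
- pin_right (a point): the same for the pin at the stand's y = -45
- keeper (a joint): keeper: steel bar 8 thick, 12 wide, turning about the stand's x axis, 16 clear of the bars' face, so it passes in front of a flush rack's 12 mm plate. 0 = straight up; negative leans to the stand's +y, away from the rack (starts -0.8 to -0.1); at its stop, 1.57, it lies level towards -y, across the rack's upper edge. Friction holds it where left (1 N at the knob)
- keeper_pivot (a point): the keeper's pivot: 20 in front of the bars' face at the stand's y = +92, height 184. The bar reaches 68 from here
- keeper_knob (a point): middle of the keeper's black round knob, 58 from the pivot along the bar; the knob is 14 in diameter, 26 long, its axis along the stand's x; its middle lies 37 in front of the bars' face, its free end 50. Its x axis is the stand's; it turns with the keeper
- loupe: bystander: steel loupe, 54 in diameter, 45 high, on the green mat; origin at the middle of its underside
- holder: bystander: black round movement holder, 72 in diameter, 22 high, on the mat; origin at the middle of its underside
- driver_a: bystander: chrome screwdriver lying on the mat, 120 long, 12 thick; origin under its middle, blade along its +x
- driver_b: bystander: the second such screwdriver
- dome: bystander: round glass dome with a ball on top, 104 in diameter, 115 high; origin at the middle of its underside
- jar: bystander: amber jar with black lid, 60 in diameter, 60 high; origin at the middle of its underside
Not all that is in view belongs to the job. Of the things that look like the rack, the smallest one is meant.

How it is judged:
On the way, in this order (a step that is already met when the one before it is completed fails the run):
1. the rack hangs on both pins with its back flush against the stand, the keeper not yet across it (distance between hole_left and pin_left below 0.008 m and distance between hole_right and pin_right below 0.008 m and angle between rack's own z axis and vertical below 0.06 rad and value of joint keeper below 1 rad and x of hole_left in the frame of pin_left above -0.004 m and x of hole_right in the frame of pin_right above -0.004 m), for 0.2 s.
2. the keeper is swung down across the rack (value of joint keeper above 1.42 rad), for 0.2 s.
At the end, for the whole second after the job is handed in: The rack hangs at rest on both pins, its left hole on the left pin and right on right, each hole's back centre within 8 mm of the pin's root and at most 4 mm off the bars (flush), upright within 0.06 rad, and the keeper lies across it (joint above 1.42 rad) (distance between hole_left and pin_left below 0.008 m and distance between hole_right and pin_right below 0.008 m and angle between rack's own z axis and vertical below 0.06 rad and value of joint keeper above 1.42 rad and linear speed of rack below 0.02 m/s and x of hole_left in the frame of pin_left above -0.004 m and x of hole_right in the frame of pin_right above -0.004 m); the robot touches nothing.
It fails at once if a bystander (loupe, holder, screwdrivers, dome, jar) is pushed more than 30 mm (distance of any of loupe, holder, driver_a, driver_b, dome, jar from where it was at the start of the episode above 0.03 m).
It also fails if it takes over 70 s, if anything falls off the work surface, if the arm or the gripper's body presses on something with over 40 N, if the wrist force passes 120 N, or if a joint passes its speed limit or range.

### The arm

A 6-joint arm with a two-finger parallel gripper is mounted at the origin on the work surface. World frame = base frame: x ahead of the robot, y to its left, z up, the work surface at z = 0. Lengths are in m, angles in rad, forces in N, time in s.
With the tool pointing down it reaches from about 0.325 to 0.875 m from the base axis. Payload 4.4 kg.
Tool frame: the origin (TCP) lies at the very end of the fingers, on their centre line; the grasp point (between the pads) lies 19 mm behind it; z points along the fingers, y is the direction in which the jaws open and shut (so a half turn about z gives the same grasp; the last joint's range is limited). The gripper opens to 85 mm and grips with 20 to 120 N. Pads are 22 mm wide; open, the fingers measure 114 mm over their backs; the gripper's body (76 mm by 85 mm) begins 54 mm behind the grasp point. The pads swing forward as they close: fully open they stand 13 mm farther back than shut.
Start: joints at [1.198, 0.207, 1.542, -0, 1.393, -0.15], TCP at [0.127, 0.561, 0.205] pointing down, gripper open.
Joint ranges: [-2.73, 2.73], [-0.86, 2.22], [0.23, 2.46], [-1.11, 4.25], [0.08, 2.63], [-2.82, 2.82]. Speed limits (rad/s): [2.79, 2.79, 3.14, 3.14, 3.14, 3.14].

### API

Orientations are given as a rotation vector (axis times angle).
In Python, from station import * gives the robot as it stands. The module is installed in compiled form; this text tells all that it offers.
- The arm moves only by the tool apply_moves, never from a script. Its argument "plan" is a list of rows, each a list of 2 entries, a list of its own where there are three numbers: the shift along the tool's x, y, z in mm, then the turn about the tool's z in rad. A call has exactly 10 rows; each row shifts and turns the commanded pose from where the row before left it, along the tool's axes as they then stand; what a row does not reach is not made up. A row lasts 1/8 s, in which the tool goes at most 62.5 mm and 10.7 degrees, less where a joint would pass 70% of its speed; a pose out of reach is approached as far as the arm can. A call with a gripper value outside its range is refused whole. "jaw" is the gripper command: -1 is fully open, 1 is shut, values between are in proportion, set as the call begins (left out, the last holds). The fingers move at their own pace and stop on an object; "force" is the grip in N (left out, the last holds). Time passes only in rows, so rows that do not move let the fingers close, or fill a call up. It gives the time, the measured TCP pose, the force and the opening at its end, in the units of the state.
- get_obs(): the state, without advancing time (a new reading comes with each control period).
- get_image(name): name is "side" or "top"; returns the picture (420x560x3 uint8, red, green, blue); there is no depth.
- get_calibration(name): a dict with "fx", "fy", "cx", "cy" (pixels), "pose" (4x4, takes a point from camera to world coordinates). Camera axes: x right, y down, z forward; pixel columns grow to the right and rows downward; lengths in m; the calibration is good to about 2 mm. A picture is of the moment at which its call begins. get_calibration takes no time and is no camera call.
- finish_job(): hands the job in, once; it reports no verdict.
Trained networks look in the newest picture that a camera, given by its name, has taken for a name from the list of things; names that differ only in an ending like _2 or _b are one class to them, and where a whole thing is asked for, a point or a joint stands for the part that bears it (a point fixed in the world has none). Each returns a list of dicts, best first, with "conf" (0 to 1); they miss things now and then, are a little off and sometimes report something else, mostly with a low value. They report only what shows in the picture. A call takes as long as a camera call. They do not tell look-alikes from the thing itself.
- spot_in(label, camera): "at" ([x, y, z] in m, in world coordinates, good to about 4 mm: the middle of the surface that is visible of it).
- spot_point(label, camera): "at" ([x, y, z] in m, in world coordinates, good to about 4 mm: a listed point, or the origin of a listed thing).
The state is a dict: "time": time; "joint_positions": joint angles; "joint_velocities": joint speeds; "effort": joint torques, N m; "tool_pos": TCP position; "tool_rot": TCP orientation; "ft_force": force on the tool from outside, world axes, zero at the start; "wrist_torque": the same for the moment, N m; "width": opening from 0.0 (shut) to 1.0 (fully open).
Only numpy, scipy, OpenCV 4.12 (cv2) and the standard library are available. Lean on these libraries where they do the work, as an engineer would, in place of code of your own. Each camera call takes 0.05 s, during which the arm holds its last target.

## Working session

There is one attempt and no reset: what is moved stays moved. The work goes in short steps, Python scripts to look and compute and a tool call to move; the robot and the scene stay as the last step left them, time stands still between calls to the robot, and variables do not carry over. Pictures are saved under pics/ and viewed, and the job is handed in when it is done.

Besides the shell and the picture viewer there is one more tool, called after "Request:" as name(argument=value, ...) on one line, values as JSON. apply_moves: Moves the arm, as the interface text tells. Its arguments: {"type":"object","properties":{"plan":{"type":"array","items":{"type":"array"}},"jaw":{"type":"number"},"force":{"type":"number"}},"required":["plan"]}

```bash
mkdir -p pics; ls; python3 - <<'E'
from station import *
import cv2, numpy as np
np.set_printoptions(precision=4,suppress=True)
for n in ["side","top"]:
    im=get_image(n); cv2.imwrite(f"pics/{n}0.png",cv2.cvtColor(cv2.resize(im,(784,588),interpolation=cv2.INTER_CUBIC),cv2.COLOR_RGB2BGR))
    c=get_calibration(n); print(n,c["fx"],c["fy"],c["cx"],c["cy"]); print(c["pose"])
for l in ["rack","hole_left","hole_right","stand","pin_left","pin_right","keeper_pivot","keeper_knob"]:
    for n in ["side","top"]:
        for d in spot_point(l,n): print(l,n,np.round(d["at"],4),round(d["conf"],2))
o=get_obs(); print(o["time"],o["tool_pos"],o["tool_rot"])
E
```

```text
pics
side 547.0236613679403 547.0236613679403 279.26840854437455 203.13807174455192
[[ 0.9452 -0.245   0.2159  0.1589]
 [-0.3266 -0.7172  0.6156 -0.9973]
 [ 0.004  -0.6523 -0.7579  1.2634]
 [ 0.      0.      0.      1.    ]]
top 524.2485244836276 524.2485244836276 275.8006101362601 205.7194725703966
[[-0.0246 -0.9972  0.0712  0.3826]
 [-0.9996  0.0237 -0.0141 -0.0936]
 [ 0.0124 -0.0715 -0.9974  1.2903]
 [ 0.      0.      0.      1.    ]]
rack side [0.6047 0.2584 0.0006] 0.91
rack side [ 0.2313 -0.2558  0.002 ] 0.73
rack side [ 0.4599 -0.2018 -0.0006] 0.63
rack top [ 0.4613 -0.2001  0.002 ] 0.75
rack top [0.599  0.2576 0.0019] 0.73
hole_left side [0.6396 0.2136 0.1298] 0.93
hole_left side [ 0.4501 -0.1582  0.0981] 0.7
hole_left side [ 0.198  -0.3111  0.1352] 0.64
hole_left side [0.3985 0.0788 0.0026] 0.64
hole_left side [ 0.589  -0.461  -0.0006] 0.45
hole_left top [0.642  0.2093 0.1297] 0.89
hole_left top [ 0.4477 -0.159   0.0971] 0.72
hole_left top [ 0.1947 -0.3114  0.1318] 0.58
hole_right side [0.5717 0.3056 0.1287] 0.93
hole_right side [ 0.4739 -0.2479  0.0963] 0.55
hole_right top [ 0.47   -0.2491  0.0972] 0.95
hole_right top [0.5669 0.3106 0.134 ] 0.79
hole_right top [ 0.2551 -0.2076  0.1327] 0.67
stand side [0.6465 0.0021 0.0024] 0.9
stand top [0.644  0.0012 0.0015] 0.83
pin_left side [0.6524 0.0441 0.1602] 0.55
pin_left top [0.645  0.0469 0.1588] 0.96
pin_left top [ 0.4595 -0.1972  0.0001] 0.4
pin_left top [ 0.5946 -0.4582  0.0016] 0.28
pin_right side [ 0.647  -0.0444  0.1625] 0.83
pin_right top [ 0.6385 -0.04    0.1621] 0.79
pin_right top [ 0.6409  0.0021 -0.0034] 0.36
keeper_pivot side [0.632  0.0941 0.1864] 0.57
keeper_pivot side [0.6502 0.0417 0.1606] 0.54
keeper_pivot top [0.6335 0.0935 0.1889] 0.6
keeper_knob side [0.6176 0.125  0.2353] 0.7
keeper_knob top [0.6186 0.1177 0.2329] 0.59
0.9 [0.1271 0.5608 0.2049] [0.3492 3.1221 0.0001]
```

View pics/side0.png

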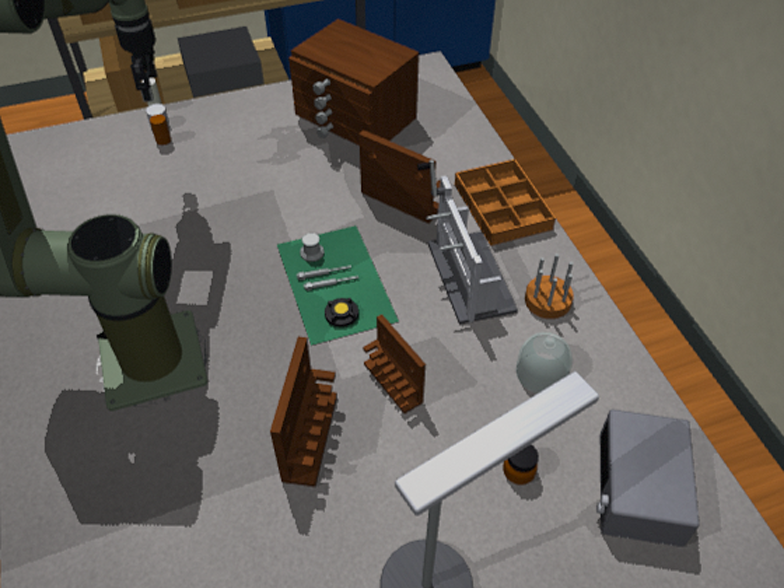

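View pics/top0.png

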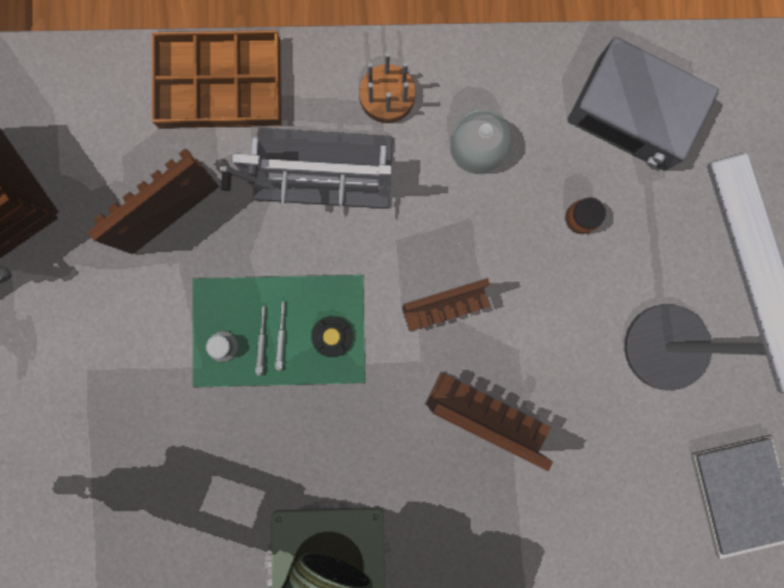

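Rack look-alikes (784×588 side view):
- Large plain one at (400,180), next to the stand.
- Large one at (305,415).
- Smallest one at (395,365), top view (447,305), world about (0.46, -0.20).

I choose the third by the description, and will check it in a close crop and refine the poses.

```bash
cat > h.py <<'E'
from station import *
import cv2, numpy as np
from scipy.spatial.transform import Rotation as R
np.set_printoptions(precision=4,suppress=True)
def meas(label,near,n=3,cams=("side","top"),rad=0.04):
    out={}
    for c in cams:
        v=[]
        for i in range(n):
            get_image(c)
            for d in spot_point(label,c):
                if np.linalg.norm(np.array(d["at"])-near)<rad: v.append(d["at"]);break
        if v: out[c]=(np.mean(v,0),np.std(v,0),len(v))
    return out
def proj(c,p):
    k=get_calibration(c);q=np.linalg.inv(k["pose"])@np.append(p,1)
    return np.array([k["fx"]*q[0]/q[2]+k["cx"],k["fy"]*q[1]/q[2]+k["cy"]])
def crop(c,x0,y0,x1,y1,s,name,pts=()):
    im=cv2.cvtColor(get_image(c),cv2.COLOR_RGB2BGR)
    o=cv2.resize(im[y0:y1,x0:x1],None,fx=s,fy=s,interpolation=cv2.INTER_CUBIC)
    for p in pts:
        u=(proj(c,np.array(p))+.5-[x0,y0])*s
        cv2.drawMarker(o,tuple(int(t) for t in u),(255,0,255),cv2.MARKER_CROSS,10,1)
    cv2.imwrite(f"pics/{name}.png",o)
E
python3 - <<'E'
from h import *
for l,p in dict(hole_left=[.449,-.1586,.0975],hole_right=[.472,-.2485,.097],rack=[.46,-.2,0],pin_left=[.648,.0455,.16],pin_right=[.643,-.042,.16],stand=[.645,.002,0],keeper_pivot=[.632,.094,.187],keeper_knob=[.618,.121,.234]).items():
    for c,(m,s,n) in meas(l,p).items(): print(l,c,m,s,n)
crop("side",240,210,330,300,6,"s1",[[.449,-.1586,.0975],[.472,-.2485,.097],[.46,-.2,0]])
crop("side",290,100,390,240,4,"s2",[[.648,.0455,.16],[.643,-.042,.16],[.632,.094,.187],[.618,.121,.234]])
print(get_obs()["time"])
E
```

```text
hole_left side [ 0.4489 -0.1595  0.0992] [0.001  0.0008 0.0024] 3
hole_left top [ 0.4468 -0.1586  0.0979] [0.0006 0.0006 0.0017] 3
hole_right side [ 0.4749 -0.2499  0.0979] [0.0009 0.0008 0.0003] 2
hole_right top [ 0.4723 -0.248   0.0945] [0.0005 0.0009 0.0015] 3
rack side [ 0.4593 -0.2018  0.0002] [0.0009 0.0008 0.0005] 3
rack top [ 0.4605 -0.2004  0.0012] [0.0014 0.0019 0.0015] 3
pin_left side [0.6499 0.0435 0.1618] [0.0003 0.0008 0.0015] 3
pin_left top [0.6456 0.044  0.1592] [0.0008 0.0006 0.0018] 3
pin_right side [ 0.6449 -0.0416  0.16  ] [0.0011 0.0009 0.0015] 3
pin_right top [ 0.6392 -0.0414  0.1621] [0.0012 0.0012 0.0014] 3
stand side [0.6463 0.002  0.0024] [0.0018 0.0005 0.0019] 3
stand top [ 0.6413  0.     -0.0018] [0.0015 0.0007 0.0008] 3
keeper_pivot side [0.6339 0.0934 0.1861] [0.0002 0.0008 0.0006] 3
keeper_pivot top [0.6356 0.0915 0.1839] [0.0014 0.0017 0.0008] 3
keeper_knob side [0.6178 0.1231 0.2336] [0.0012 0.0016 0.0017] 3
keeper_knob top [0.6205 0.1167 0.2345] [0.0002 0.0006 0.002 ] 3
5.8
```

View pics/s1.png

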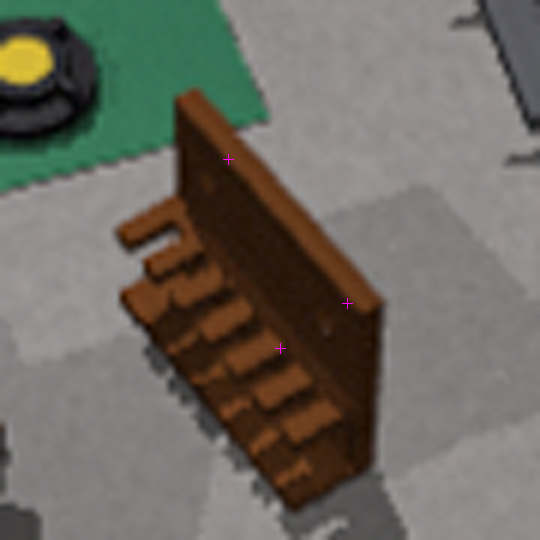

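View pics/s2.png

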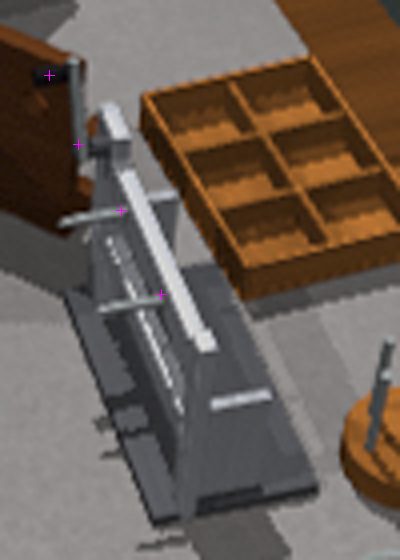

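```bash
cat >> h.py <<'E'
def T(x,y,z,yaw):
    M=np.eye(4);M[:3,:3]=R.from_euler('z',yaw).as_matrix();M[:3,3]=[x,y,z];return M
def seg(o,c,M,a,b,x0,y0,s,col=(255,0,255)):
    P=[(proj(c,(M@np.append(p,1))[:3])+.5-[x0,y0])*s for p in (a,b)]
    cv2.line(o,*[tuple(int(round(t)) for t in p) for p in P],col,1,cv2.LINE_AA)
def box(x0,x1,y0,y1,z0,z1):
    v=[(x,y,z) for x in (x0,x1) for y in (y0,y1) for z in (z0,z1)]
    return [(a,b) for i,a in enumerate(v) for b in v[i+1:] if sum(p!=q for p,q in zip(a,b))==1]
def circ(x,y,z,r,n=12):
    t=np.linspace(0,2*np.pi,n+1);p=[(x,y+r*np.cos(a),z+r*np.sin(a)) for a in t];return list(zip(p[:-1],p[1:]))
RACK=box(-.012,0,-.07,.07,0,.13)+box(-.045,-.012,-.07,.07,0,.01)+circ(-.012,.045,.095,.0075)+circ(-.012,-.045,.095,.0075)
STAND=box(0,0.0001,-.12,.12,.142,.178)+box(0,.0001,-.12,.12,.07,.1)+sum([[((0,s*.045,.16+d),(-.05,s*.045,.16+d))] for s in (1,-1) for d in (.004,-.004)],[])+[((0,s*.12,0),(0,s*.12,.2)) for s in (1,-1)]
def overlay(c,M,segs,x0,y0,x1,y1,s,name):
    im=cv2.cvtColor(get_image(c),cv2.COLOR_RGB2BGR)
    o=cv2.resize(im[y0:y1,x0:x1],None,fx=s,fy=s,interpolation=cv2.INTER_CUBIC)
    o2=o.copy()
    for a,b in segs: seg(o2,c,M,a,b,x0,y0,s)
    cv2.imwrite(f"pics/{name}.png",np.vstack([o,o2]) if o.shape[1]>o.shape[0] else np.hstack([o,o2]))
E
python3 - <<'E'
from h import *
Mr=T(.4600,-.2022,0,.265)
overlay("side",Mr,RACK,245,215,315,300,5,"ra")
overlay("top",Mr,RACK,280,190,360,240,6,"rb")
Ms=T(.6448,.0012,0,-.06)
overlay("side",Ms,STAND,295,110,375,235,4,"sa")
overlay("top",Ms,STAND,155,80,295,155,5,"sb")
E
python3 -c "
import cv2,numpy as np
a=[cv2.imread(f'pics/{n}.png') for n in ('ra','rb','sa','sb')]
def side(x,y):
    h=max(x.shape[0],y.shape[0]);o=np.zeros((h,x.shape[1]+y.shape[1],3),np.uint8);o[:x.shape[0],:x.shape[1]]=x;o[:y.shape[0],x.shape[1]:]=y;return o
for i in a: print(i.shape)
"
```

```text
(425, 700, 3)
(600, 480, 3)
(500, 640, 3)
(750, 700, 3)
```

View pics/ra.png

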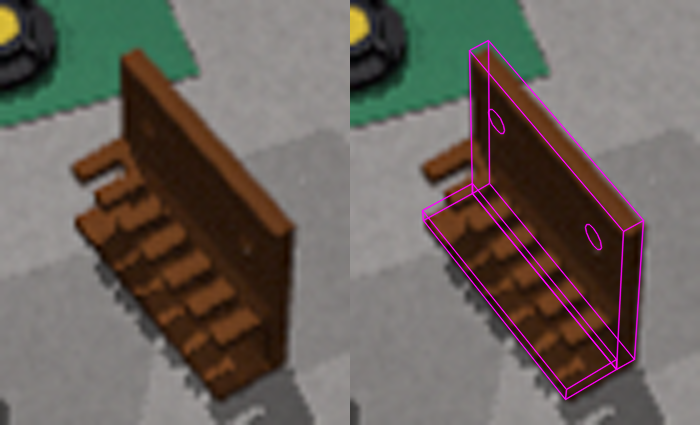

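View pics/rb.png

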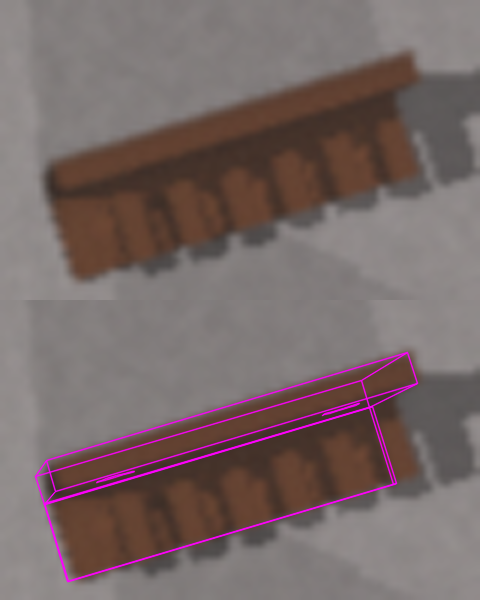

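View pics/sa.png

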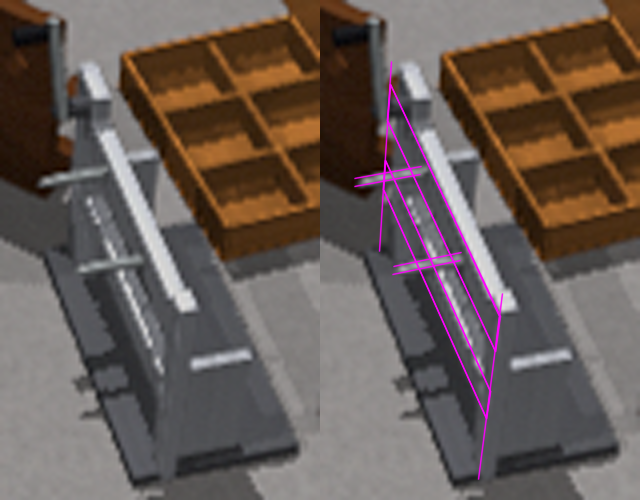

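View pics/sb.png

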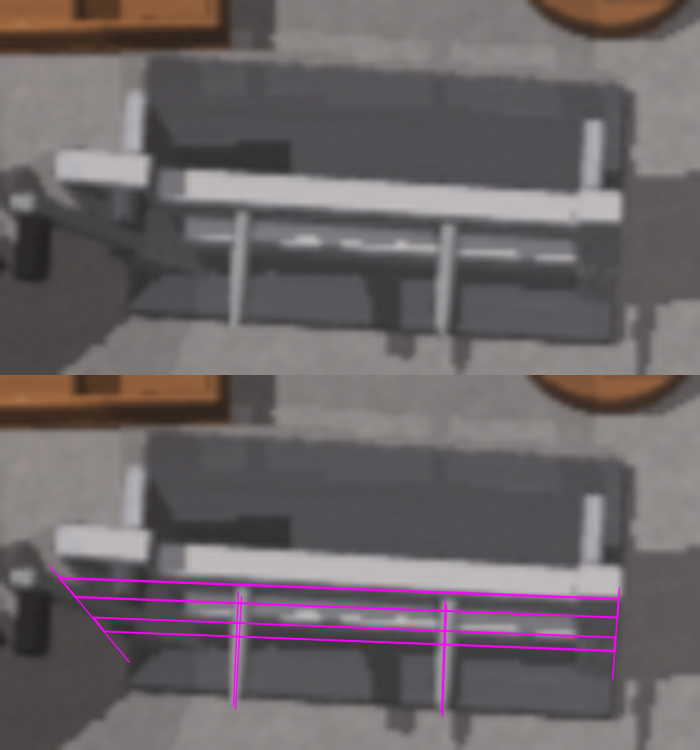

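```bash
cat > fit.py <<'E'
from h import *
from scipy.optimize import least_squares
CAL={c:get_calibration(c) for c in ("side","top")}
def pj(c,P):
    k=CAL[c];q=np.linalg.inv(k["pose"])@np.append(P,1)
    return np.array([k["fx"]*q[0]/q[2]+k["cx"],k["fy"]*q[1]/q[2]+k["cy"]])
def fit(obs,x0,offs=False):
    def f(v):
        M=T(v[0],v[1],0,v[2]);r=[]
        for c,p,u in obs: r+=list(pj(c,(M@np.append(p,1))[:3])-u)
        return r
    s=least_squares(f,x0,loss="soft_l1");print(s.x);r=np.array(f(s.x)).reshape(-1,2)
    for o,e in zip(obs,r): print(o[0],o[1],np.round(e,2))
    return s.x
E
python3 - <<'E'
from fit import *
s=lambda u,x0,y0,k:np.array(u)/k+[x0-.5,y0-.5]
S=lambda *u:s(u,245,215,5);P=lambda *u:s(u,280,190,6)
y=.07
fit([("side",(-.012,y,.13),S(123,60)),("side",(0,y,.13),S(137,50)),("side",(0,-y,.13),S(294,228)),("side",(-.012,-y,.13),S(282,237)),("side",(0,-y,0),S(285,365)),("side",(-.045,-y,0),S(220,400)),
("top",(0,y,.13),P(50,165)),("top",(0,-y,.13),P(412,50)),("top",(-.012,-y,.13),P(418,78)),("top",(-.012,y,.13),P(62,193))],[.46,-.202,.265])
S=lambda *u:s(u,295,110,4);P=lambda *u:s(u,155,80,5)
fit([("side",(0,.045,.16),S(106,172)),("side",(-.05,.045,.16),S(42,183)),("side",(0,-.045,.16),S(143,262)),("side",(-.05,-.045,.16),S(80,268)),
("top",(0,.045,.16),P(241,212)),("top",(-.05,.045,.16),P(235,325)),("top",(0,-.045,.16),P(448,224)),("top",(-.05,-.045,.16),P(442,332))],[.648,.001,-.06])
print(get_obs()["time"])
E
```

```text
[ 0.4599 -0.2049  0.2822]
side (-0.012, 0.07, 0.13) [-0.81 -1.03]
side (0, 0.07, 0.13) [ 0.13 -1.07]
side (0, -0.07, 0.13) [ 0.47 -1.  ]
side (-0.012, -0.07, 0.13) [-0.96 -0.53]
side (0, -0.07, 0) [ 0.44 -0.66]
side (-0.045, -0.07, 0) [-0.1   0.68]
top (0, 0.07, 0.13) [ 0.69 -0.31]
top (0, -0.07, 0.13) [ 0.27 -0.09]
top (-0.012, -0.07, 0.13) [0.95 0.37]
top (-0.012, 0.07, 0.13) [0.33 0.18]
[ 0.6477 -0.0002 -0.0735]
side (0, 0.045, 0.16) [-0.12 -0.53]
side (-0.05, 0.045, 0.16) [-0.68 -0.23]
side (0, -0.045, 0.16) [ 0.43 -1.29]
side (-0.05, -0.045, 0.16) [-0.94  0.49]
top (0, 0.045, 0.16) [ 0.35 -0.25]
top (-0.05, 0.045, 0.16) [ 0.19 -0.23]
top (0, -0.045, 0.16) [ 0.14 -0.55]
top (-0.05, -0.045, 0.16) [0.12 0.46]
6.0
```

```bash
cat >> h.py <<'E'
def ang():
    Rm=R.from_rotvec(get_obs()["tool_rot"]).as_matrix();return np.arctan2(Rm[1,1],Rm[0,1])
def rows(target,target_ang=None,n=10,nt=None):
    o=get_obs();p=np.array(o["tool_pos"]);a=ang();d=(np.array(target)-p)*1000/n
    nt=nt or n
    da=0 if target_ang is None else (target_ang-a)/nt
    out=[]
    for i in range(n):
        y=np.array([np.cos(a),np.sin(a),0]);z=np.array([0,0,-1]);x=np.cross(y,z)
        t=-da if i<nt else 0
        out.append([[int(round(float(d@x))),int(round(float(d@y))),int(round(float(d@z)))],round(float(t),3)])
        a-=t
    print("from",p,"ang",round(float(ang()),4),"t",o["time"],"F",np.round(o["ft_force"],1),"w",round(o["width"],3)); print(out)
E
python3 -c "
from h import *
rows([.454,-.207,.23],.28,n=20,nt=12)"
```

```text
from [0.1271 0.5608 0.2049] ang 1.348 t 6.0 F [-0.2  0.4 -0.3] w 1.0
[[[-24, -34, -1], 0.089], [[-27, -32, -1], 0.089], [[-30, -29, -1], 0.089], [[-32, -26, -1], 0.089], [[-35, -23, -1], 0.089], [[-37, -20, -1], 0.089], [[-38, -17, -1], 0.089], [[-40, -13, -1], 0.089], [[-41, -10, -1], 0.089], [[-41, -6, -1], 0.089], [[-42, -2, -1], 0.089], [[-42, 1, -1], 0.089], [[-41, 5, -1], 0.0], [[-41, 5, -1], 0.0], [[-41, 5, -1], 0.0], [[-41, 5, -1], 0.0], [[-41, 5, -1], 0.0], [[-41, 5, -1], 0.0], [[-41, 5, -1], 0.0], [[-41, 5, -1], 0.0]]
```

Request:
apply_moves(plan=[[[-24,-34,-1],0.09],[[-27,-32,-1],0.09],[[-30,-29,-1],0.09],[[-32,-26,-1],0.09],[[-35,-23,-1],0.09],[[-37,-20,-1],0.09],[[-38,-17,-1],0.09],[[-40,-13,-1],0.09],[[-41,-10,-1],0.09],[[-41,-6,-1],0.09]], jaw=-1)

```text
time: 7.25
tool_pos: [0.2885, 0.1742, 0.2152]
tool_rot: [1.676, 2.656, 0.002]
ft_force: [0.8, 0.0, -0.2]
width: 1.007
```

Request:
apply_moves(plan=[[[-42,-2,-1],0.09],[[-42,1,-1],0.08],[[-41,5,-1],0],[[-41,5,-1],0],[[-41,5,-1],0],[[-41,5,-1],0],[[-41,5,-1],0],[[-41,5,-1],0],[[-41,5,-1],0],[[-41,5,-1],0]])

```text
time: 8.5
tool_pos: [0.449, -0.2082, 0.225]
tool_rot: [1.892, 2.507, 0.0]
ft_force: [0.2, 0.7, 0.5]
width: 1.003
```

```bash
python3 -c "
from h import *
rows([.4542,-.2067,.23],.28,n=2)
crop('side',230,130,370,300,4,'g1',[[.4542,-.2067,.13]])"
```

```text
from [ 0.449  -0.2082  0.225 ] ang 0.2777 t 8.5 F [0.2 0.7 0.5] w 1.003
[[[0, 3, -2], -0.001], [[0, 3, -2], -0.001]]
```

Request:
apply_moves(plan=[[[0,5,10],0],[[0,0,20],0],[[0,0,20],0],[[0,0,20],0],[[0,0,20],0],[[0,0,15],0],[[0,0,12],0],[[0,0,10],0],[[0,0,0],0],[[0,0,0],0]])

```text
time: 9.8
tool_pos: [0.4538, -0.2057, 0.0984]
tool_rot: [1.892, 2.507, 0.0]
ft_force: [0.7, -0.2, 0.6]
width: 0.999
```

```bash
python3 -c "
from h import *
rows([.4542,-.2067,.098],.28,n=2)
overlay('side',T(.46,-.205,0,.28),RACK,230,170,330,300,4,'g2')"
```

```text
from [ 0.4538 -0.2057  0.0984] ang 0.2779 t 9.8 F [ 0.7 -0.2  0.6] w 0.999
[[[-1, 0, 0], -0.001], [[-1, 0, 0], -0.001]]
```

View pics/g2.png

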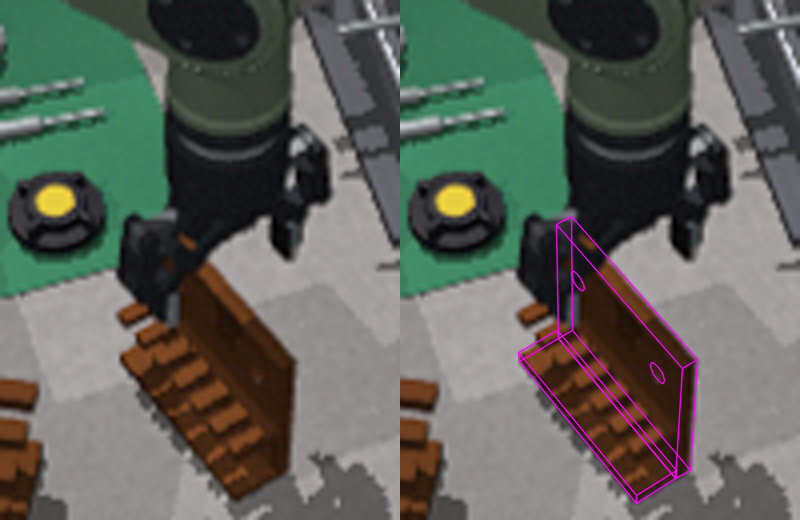

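The fingers straddle the plate top: front finger at crop (150,270), back finger at (290,230). Closing now.

Request:
apply_moves(plan=[[[0,0,0],0],[[0,0,0],0],[[0,0,0],0],[[0,0,0],0],[[0,0,0],0],[[0,0,0],0],[[0,0,0],0],[[0,0,0],0],[[0,0,0],0],[[0,0,0],0]], jaw=1, force=50)

```text
time: 11.1
tool_pos: [0.4536, -0.2054, 0.098]
tool_rot: [1.892, 2.507, 0.0]
ft_force: [1.2, 0.8, 1.2]
width: 0.119
```

Request:
apply_moves(plan=[[[0,0,-10],0],[[0,0,-15],0],[[0,0,-15],0],[[0,0,-15],0],[[0,0,-15],0],[[0,0,-15],0],[[0,0,-15],0],[[0,0,-15],0],[[0,0,0],0],[[0,0,0],0]])

```text
time: 12.35
tool_pos: [0.4531, -0.2052, 0.2124]
tool_rot: [-1.892, -2.507, 0.0]
ft_force: [-1.1, 0.5, -2.8]
width: 0.115
```

```bash
python3 -c "
from h import *
rows([.53,0.0,.215],-.07,n=10)
crop('side',200,100,340,250,4,'g3')"
```

```text
from [ 0.4531 -0.2052  0.2124] ang 0.278 t 12.35 F [-1.1  0.5 -2.8] w 0.115
[[[18, 13, 0], 0.035], [[18, 12, 0], 0.035], [[18, 12, 0], 0.035], [[19, 11, 0], 0.035], [[19, 10, 0], 0.035], [[20, 10, 0], 0.035], [[20, 9, 0], 0.035], [[20, 8, 0], 0.035], [[21, 8, 0], 0.035], [[21, 7, 0], 0.035]]
```

View pics/g3.png

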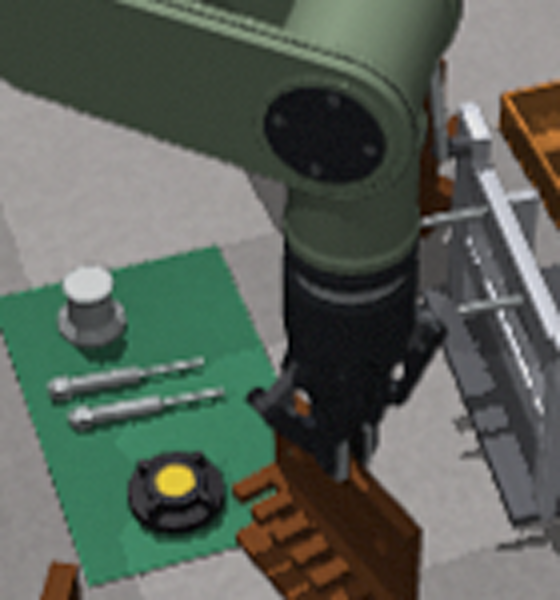

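Request:
apply_moves(plan=[[[18,15,0],0.035],[[18,15,0],0.035],[[18,14,0],0.035],[[19,13,0],0.035],[[19,13,0],0.035],[[20,12,0],0.035],[[20,11,0],0.035],[[20,11,0],0.035],[[21,10,0],0.035],[[21,9,0],0.035]])

```text
time: 13.65
tool_pos: [0.5521, 0.0038, 0.2117]
tool_rot: [-2.3, -2.138, 0.002]
ft_force: [-0.6, -0.8, -2.9]
width: 0.115
```

```bash
python3 -c "
from h import *
rows([.553,.0075,.163],-.0735,n=10)
"
```

```text
from [0.5521 0.0038 0.2117] ang -0.0731 t 13.65 F [-0.6 -0.8 -2.9] w 0.115
[[[0, 0, 5], 0.0], [[0, 0, 5], 0.0], [[0, 0, 5], 0.0], [[0, 0, 5], 0.0], [[0, 0, 5], 0.0], [[0, 0, 5], 0.0], [[0, 0, 5], 0.0], [[0, 0, 5], 0.0], [[0, 0, 5], 0.0], [[0, 0, 5], 0.0]]
```

Request:
apply_moves(plan=[[[1,2,6],0],[[1,2,6],0],[[1,2,6],0],[[0,2,6],0],[[0,2,6],0],[[0,2,6],0],[[0,2,6],0],[[0,2,6],0],[[0,0,0],0],[[0,0,0],0]])

```text
time: 14.9
tool_pos: [0.5688, 0.0048, 0.165]
tool_rot: [2.3, 2.14, 0.0]
ft_force: [0.2, -0.8, -2.6]
width: 0.118
```

```bash
python3 - <<'E'
from h import *
rows([.5819,.0048,.163],-.0735,n=2)
p=np.array(get_obs()["tool_pos"])
M=T(p[0]+.006,p[1]-.0014,p[2]-.098,ang())
for l,q in dict(hole_left=[0,.045,.095],hole_right=[0,-.045,.095],pin_left=[.648,.0455,.16],pin_right=[.643,-.042,.16]).items():
    w=(M@np.append(q,1))[:3] if l[0]=='h' else np.array(q)
    print(l,"expected",w)
    for c,(m,s,n) in meas(l,w).items(): print(l,c,m,s,n)
overlay('side',M,RACK,255,110,355,260,4,'i1')
overlay('top',M,RACK,155,80,295,180,5,'i2')
E
```

```text
from [0.5688 0.0048 0.165 ] ang -0.0719 t 14.9 F [ 0.2 -0.8 -2.6] w 0.118
[[[0, 7, 1], 0.001], [[0, 7, 1], 0.001]]
hole_left expected [0.5781 0.0483 0.162 ]
hole_left side [0.5789 0.0498 0.1653] [0.0002 0.0012 0.0012] 3
hole_left top [0.5806 0.0508 0.1638] [0.0008 0.0013 0.0008] 2
hole_right expected [ 0.5716 -0.0414  0.162 ]
hole_right side [ 0.5758 -0.043   0.1657] [0.0006 0.0009 0.0008] 3
hole_right top [ 0.5701 -0.0415  0.1619] [0.0008 0.002  0.0013] 3
pin_left expected [0.648  0.0455 0.16  ]
pin_left side [0.6488 0.0426 0.163 ] [0.0005 0.0002 0.0003] 2
pin_right expected [ 0.643 -0.042  0.16 ]
pin_right side [ 0.6415 -0.0436  0.1591] [0.0016 0.0009 0.0017] 3
pin_right top [ 0.6423 -0.0437  0.1622] [0.0019 0.0006 0.0015] 3
```

View pics/i1.png

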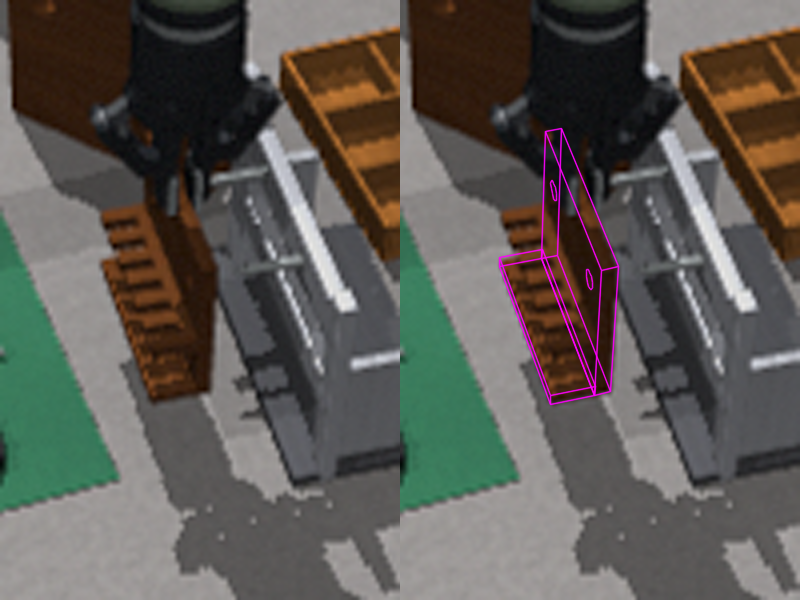

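View pics/i2.png

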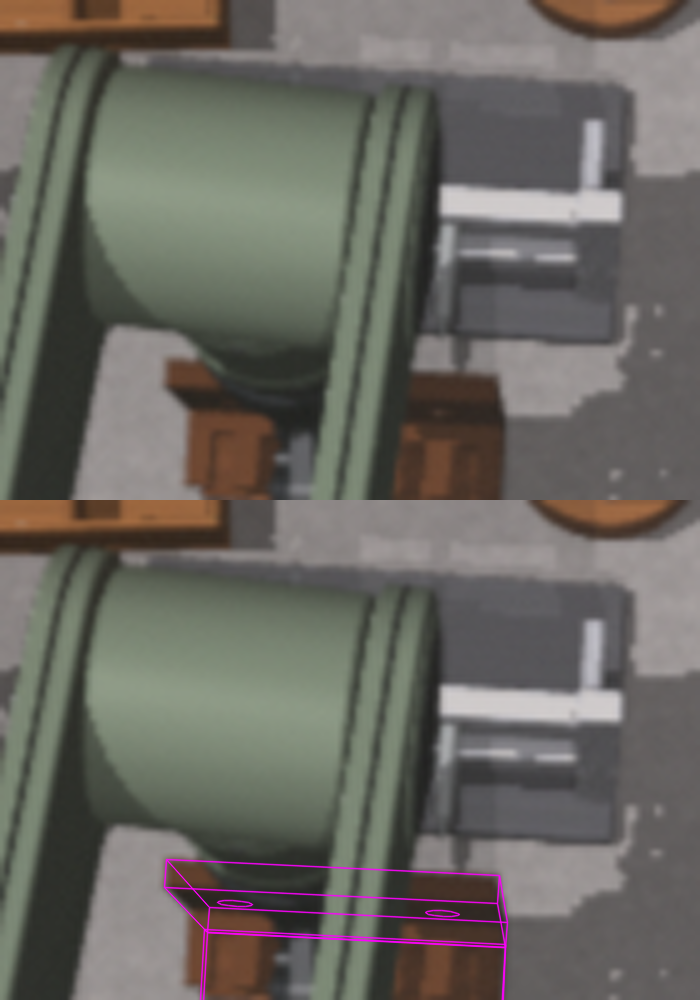

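Request:
apply_moves(plan=[[[2,2,2],0],[[0,2,0],0],[[0,2,0],0],[[0,2,0],0],[[0,2,0],0],[[0,2,0],0],[[0,2,0],0],[[0,2,0],0],[[0,1,0],0],[[0,0,0],0]])

```text
time: 18.65
tool_pos: [0.5858, 0.0056, 0.1628]
tool_rot: [-2.3, -2.14, 0.0]
ft_force: [0.2, -0.2, -2.0]
width: 0.114
```

```bash
python3 - <<'E'
from h import *
rows([.62,.0048,.163],-.07,n=2)
p=np.array(get_obs()["tool_pos"])
M=T(p[0]+.006,p[1]-.0014,p[2]-.098,ang())
print(np.linalg.inv(T(.6477,-.0002,0,-.07))@M[:,3])
Ms=T(.6477,-.0002,0,-.07)
MM=[((Ms@np.append(a,1))[:3],(Ms@np.append(b,1))[:3]) for a,b in STAND]+[((M@np.append(a,1))[:3],(M@np.append(b,1))[:3]) for a,b in RACK]
overlay('side',np.eye(4),MM,265,120,365,250,4,'j1')
overlay('top',np.eye(4),MM,155,80,295,180,5,'j2')
E
```

```text
from [0.5858 0.0056 0.1628] ang -0.072 t 18.65 F [ 0.2 -0.2 -2. ] w 0.114
[[[1, 17, 0], -0.001], [[1, 17, 0], -0.001]]
[-0.056   0.0005  0.0648  1.    ]
```

View pics/j1.png

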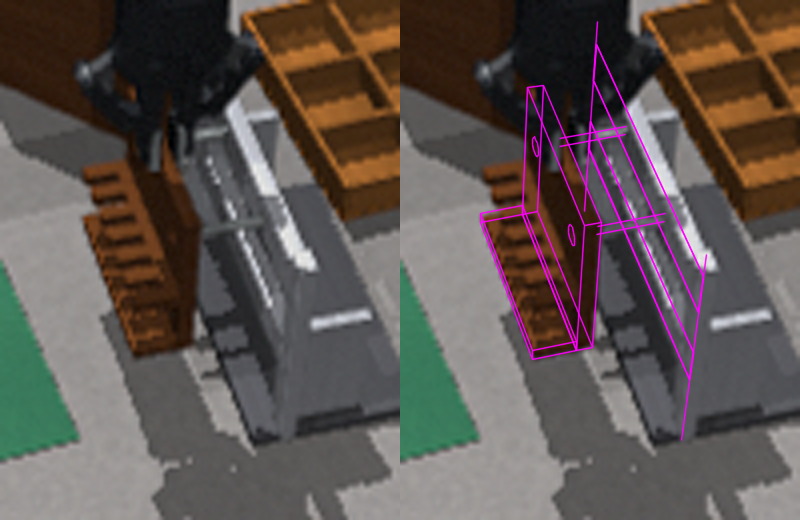

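View pics/j2.png

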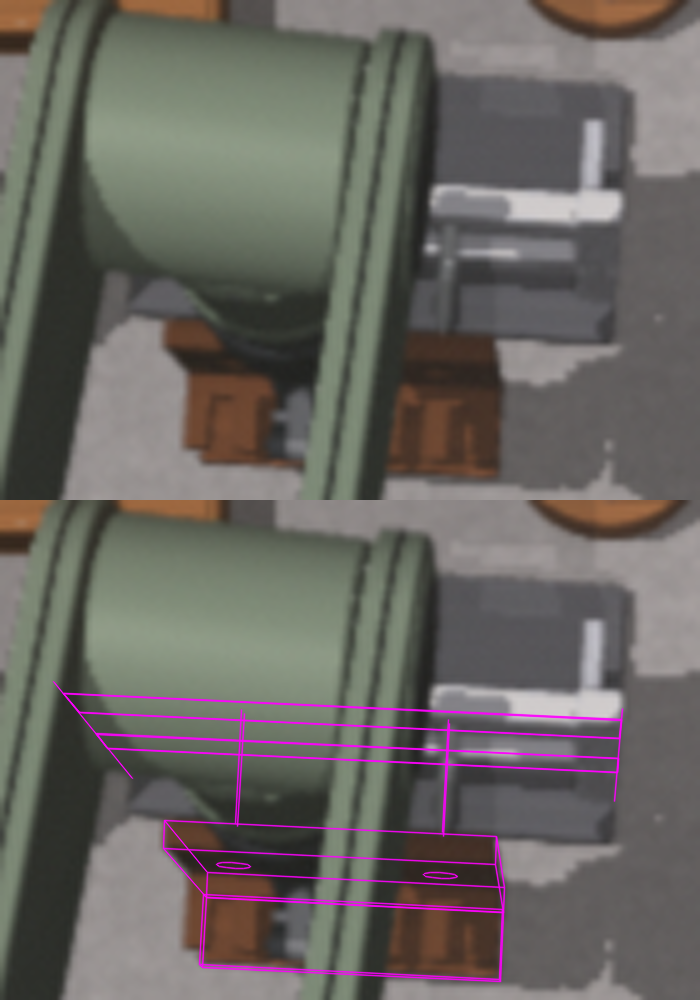

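Request:
apply_moves(plan=[[[0,2,0],0],[[0,2,0],0],[[0,2,0],0],[[0,2,0],0],[[0,2,0],0],[[0,2,0],0],[[0,2,0],0],[[0,2,0],0],[[0,2,0],0],[[0,0,0],0]])

```text
time: 20.0
tool_pos: [0.6039, 0.0042, 0.1629]
tool_rot: [2.3, 2.14, 0.0]
ft_force: [0.7, 0.5, -2.3]
width: 0.119
```

```bash
python3 - <<'E'
from h import *
rows([.62,.0048,.163],-.07,n=2)
o=get_obs();print(o["wrist_torque"])
p=np.array(o["tool_pos"])
M=T(p[0]+.006,p[1]-.0014,p[2]-.098,ang())
print(np.linalg.inv(T(.6477,-.0002,0,-.07))@M[:,3])
overlay('side',M,RACK,275,130,345,240,5,'k1')
E
```

```text
from [0.6039 0.0042 0.1629] ang -0.0721 t 20.0 F [ 0.7  0.5 -2.3] w 0.119
[[[1, 8, 0], -0.001], [[1, 8, 0], -0.001]]
[-0.0335  0.006   0.0365]
[-0.0379  0.0004  0.0649  1.    ]
```

View pics/k1.png

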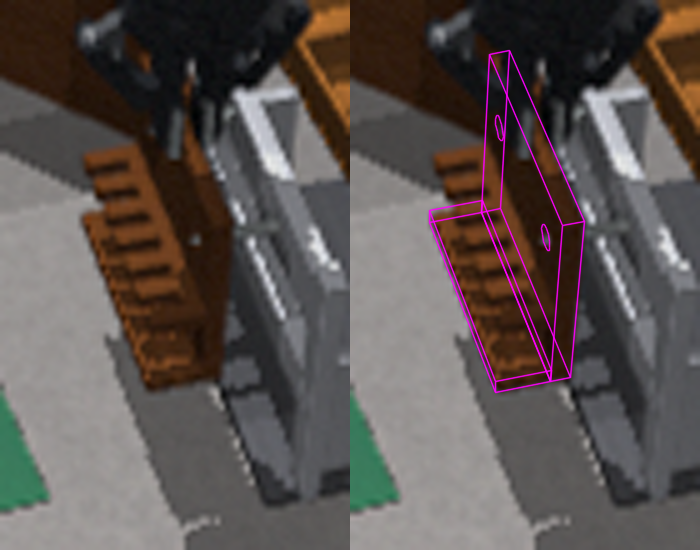

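The right pin's tip shows inside the right hole at crop (195,240), and there is no contact force. Going in further.

Request:
apply_moves(plan=[[[0,2,0],0],[[0,2,0],0],[[0,2,0],0],[[0,2,0],0],[[0,2,0],0],[[0,2,0],0],[[0,2,0],0],[[0,0,0],0],[[0,0,0],0],[[0,0,0],0]])

```text
time: 21.3
tool_pos: [0.6176, 0.0033, 0.1629]
tool_rot: [-2.3, -2.14, 0.0]
ft_force: [0.3, 0.6, -2.6]
width: 0.119
```

```bash
python3 - <<'E'
from h import *
rows([.62,.0048,.163],-.07,n=2)
o=get_obs();print(o["wrist_torque"])
p=np.array(o["tool_pos"])
M=T(p[0]+.006,p[1]-.0014,p[2]-.098,ang())
print(np.linalg.inv(T(.6477,-.0002,0,-.07))@M[:,3])
overlay('side',M,RACK,275,130,345,240,5,'l1')
crop('side',265,70,385,220,4,'l2')
E
```

```text
from [0.6176 0.0033 0.1629] ang -0.072 t 21.3 F [ 0.3  0.6 -2.6] w 0.119
[[[1, 1, 0], -0.001], [[1, 1, 0], -0.001]]
[-0.0344 -0.0118  0.0559]
[-0.0241  0.0004  0.0649  1.    ]
```

View pics/l1.png

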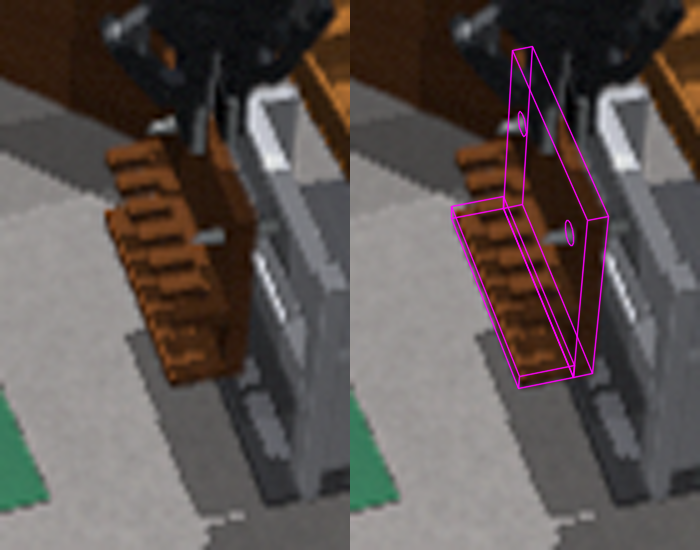

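View pics/l2.png

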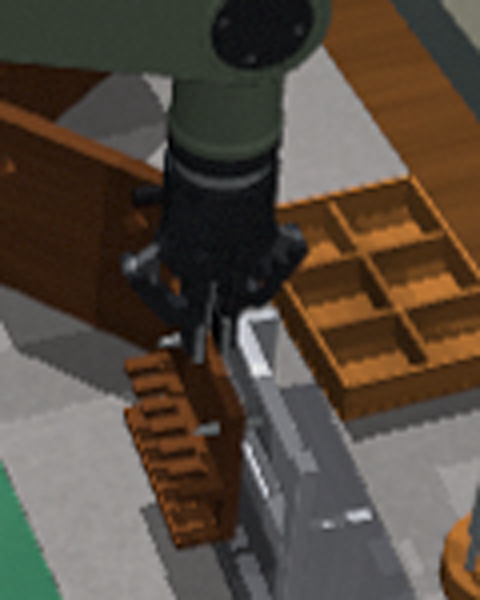

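Request:
apply_moves(plan=[[[0,0,1],0],[[0,0,1],0],[[0,0,1],0],[[0,0,0],0],[[0,0,0],0],[[0,0,0],0],[[0,0,0],0],[[0,0,0],0],[[0,0,0],0],[[0,0,0],0]])

```text
time: 22.65
tool_pos: [0.6177, 0.0033, 0.1599]
tool_rot: [-2.3, -2.14, 0.0]
ft_force: [0.1, 0.1, -2.3]
width: 0.117
```

Request:
apply_moves(plan=[[[0,0,0],0],[[0,0,0],0],[[0,0,0],0],[[0,0,0],0],[[0,0,0],0],[[0,0,0],0],[[0,0,0],0],[[0,0,0],0],[[0,0,0],0],[[0,0,0],0]], jaw=0.48)

```text
time: 23.9
tool_pos: [0.6177, 0.0033, 0.1599]
tool_rot: [2.3, 2.14, -0.0]
ft_force: [0.3, -0.5, -0.5]
width: 0.259
```

```bash
python3 - <<'E'
from h import *
rows([.62,.0048,.163],-.07,n=2)
p=np.array(get_obs()["tool_pos"])
crop('side',275,130,385,240,5,'m1')
E
```

```text
from [0.6177 0.0033 0.1599] ang -0.072 t 23.9 F [ 0.3 -0.5 -0.5] w 0.259
[[[1, 1, -2], -0.001], [[1, 1, -2], -0.001]]
```

View pics/m1.png

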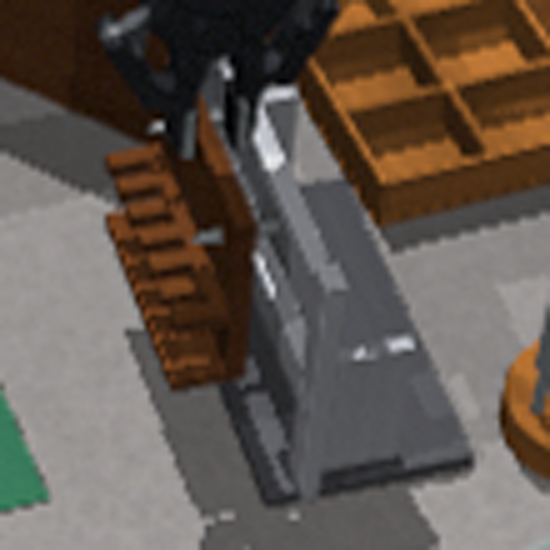

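Hanging freely: the weight is off the wrist, and both pins show through the plate at crop (207,237) and (157,128). Lifting straight out.

Request:
apply_moves(plan=[[[0,0,-3],0],[[0,0,-5],0],[[0,0,-6],0],[[0,0,-6],0],[[0,0,-6],0],[[0,0,-8],0],[[0,0,-8],0],[[0,0,-6],0],[[0,0,0],0],[[0,0,0],0]])

```text
time: 25.2
tool_pos: [0.6175, 0.0033, 0.2076]
tool_rot: [-2.3, -2.14, 0.001]
ft_force: [0.1, -0.1, 0.5]
width: 0.256
```

```bash
python3 - <<'E'
from h import *
rows([.62,.0048,.163],-.07,n=2)
p=np.array(get_obs()["tool_pos"])
crop('side',275,130,385,240,5,'n1')
E
```

```text
from [0.6175 0.0033 0.2076] ang -0.072 t 25.2 F [ 0.1 -0.1  0.5] w 0.256
[[[1, 1, 22], -0.001], [[1, 1, 22], -0.001]]
```

View pics/n1.png

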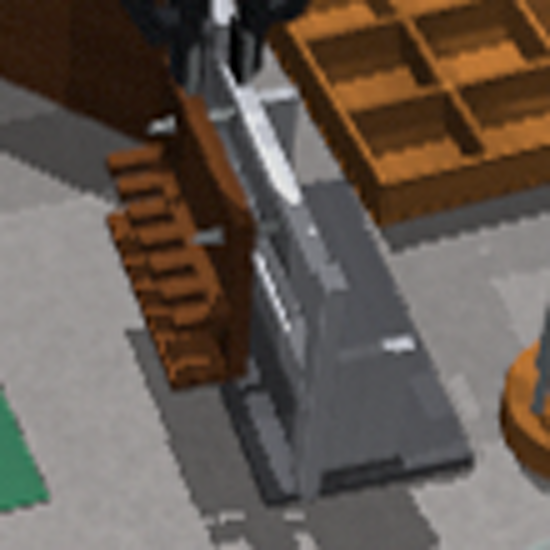

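Request:
apply_moves(plan=[[[0,0,-5],0],[[0,-10,0],0],[[0,-10,0],0],[[0,-10,0],0],[[0,-10,0],0],[[0,-10,0],0],[[0,-8,0],0],[[0,0,0],0],[[0,0,0],0],[[0,0,0],0]], jaw=1)

```text
time: 26.5
tool_pos: [0.5602, 0.0074, 0.2129]
tool_rot: [2.3, 2.14, 0.0]
ft_force: [0.5, -0.0, -0.2]
width: -0.005
```

Request:
apply_moves(plan=[[[0,0,10],0],[[0,0,10],0],[[0,0,10],0],[[0,0,10],0],[[0,0,10],0],[[0,3,2],0],[[0,4,0],0],[[0,4,0],0],[[0,4,0],0],[[0,0,0],0]])

```text
time: 27.75
tool_pos: [0.5754, 0.0063, 0.1612]
tool_rot: [2.3, 2.14, 0.001]
ft_force: [-0.7, 0.0, -0.4]
width: -0.002
```

```bash
python3 - <<'E'
from h import *
rows([.62,.0048,.163],-.07,n=2)
p=np.array(get_obs()["tool_pos"])
crop('side',265,110,385,240,5,'o1')
E
```

```text
from [0.5754 0.0063 0.1612] ang -0.072 t 27.75 F [-0.7  0.  -0.4] w -0.002
[[[1, 22, -1], -0.001], [[1, 22, -1], -0.001]]
```

View pics/o1.png

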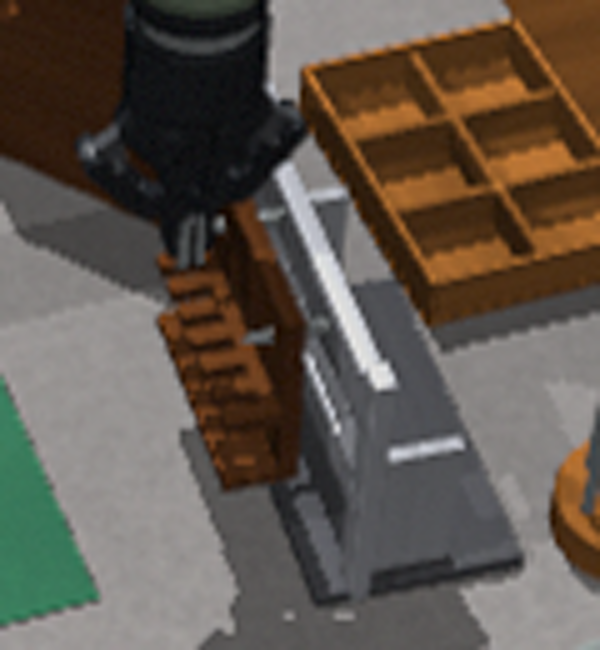

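Request:
apply_moves(plan=[[[0,4,0],0],[[0,4,0],0],[[0,4,0],0],[[0,4,0],0],[[0,4,0],0],[[0,4,0],0],[[0,4,0],0],[[0,4,0],0],[[0,4,0],0],[[0,0,0],0]])

```text
time: 29.05
tool_pos: [0.6109, 0.0037, 0.1608]
tool_rot: [-2.3, -2.14, 0.0]
ft_force: [-1.1, 0.6, 0.5]
width: -0.003
```

```bash
python3 - <<'E'
from h import *
rows([.62,.0048,.163],-.07,n=2)
p=np.array(get_obs()["tool_pos"])
crop('side',265,110,385,240,5,'o2')
E
```

```text
from [0.6109 0.0037 0.1608] ang -0.072 t 29.05 F [-1.1  0.6  0.5] w -0.003
[[[1, 4, -1], -0.001], [[1, 4, -1], -0.001]]
```

View pics/o2.png

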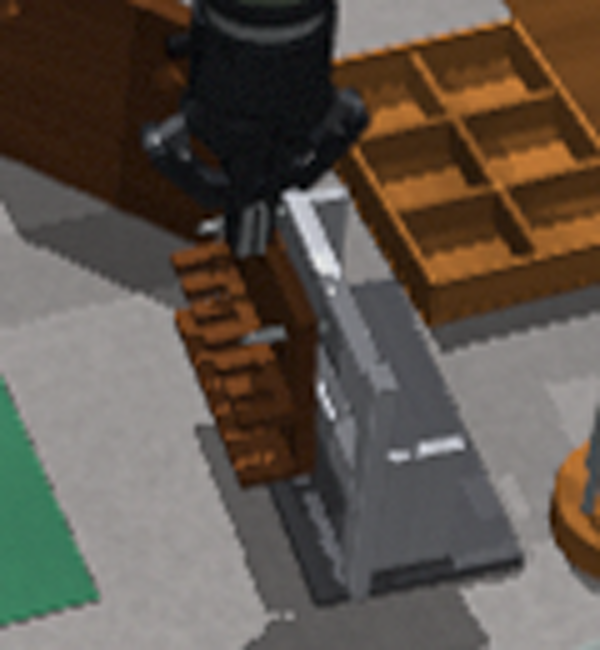

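Request:
apply_moves(plan=[[[0,2,0],0],[[0,2,0],0],[[0,2,0],0],[[0,2,0],0],[[0,2,0],0],[[0,1,0],0],[[0,1,0],0],[[0,0,0],0],[[0,0,0],0],[[0,0,0],0]])

```text
time: 30.35
tool_pos: [0.6227, 0.0029, 0.1609]
tool_rot: [2.3, 2.14, -0.0]
ft_force: [-1.3, 0.1, 0.1]
width: -0.004
```

```bash
python3 - <<'E'
from h import *
rows([.62,.0048,.163],-.07,n=2)
p=np.array(get_obs()["tool_pos"])
overlay('side',T(.6477,-.0002,.0615,-.07),RACK,285,120,365,230,5,'o3')
E
```

```text
from [0.6227 0.0029 0.1609] ang -0.072 t 30.35 F [-1.3  0.1  0.1] w -0.004
[[[1, -1, -1], -0.001], [[1, -1, -1], -0.001]]
```

View pics/o3.png

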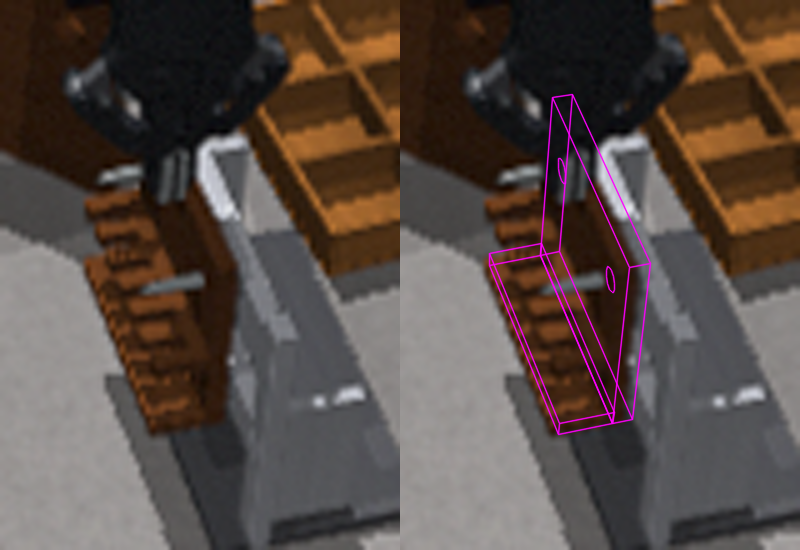

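Request:
apply_moves(plan=[[[0,1,0],0],[[0,1,0],0],[[0,1,0],0],[[0,1,0],0],[[0,1,0],0],[[0,1,0],0],[[0,0,0],0],[[0,0,0],0],[[0,0,0],0],[[0,0,0],0]])

```text
time: 31.65
tool_pos: [0.628, 0.0026, 0.1607]
tool_rot: [-2.299, -2.139, 0.002]
ft_force: [-5.6, -0.0, 2.0]
width: 0.001
```

Request:
apply_moves(plan=[[[0,0.5,0],0],[[0,0.5,0],0],[[0,0.5,0],0],[[0,0.5,0],0],[[0,0,0],0],[[0,0,0],0],[[0,0,0],0],[[0,0,0],0],[[0,0,0],0],[[0,0,0],0]])

```text
time: 32.9
tool_pos: [0.6288, 0.0026, 0.1609]
tool_rot: [-2.297, -2.138, 0.005]
ft_force: [-9.2, 0.7, 4.9]
width: -0.001
```

```bash
python3 - <<'E'
from h import *
rows([.62,.0048,.163],-.07,n=2)
p=np.array(get_obs()["tool_pos"])
overlay('side',T(.6477,-.0002,.0615,-.07),RACK,285,120,365,230,5,'o4')
E
```

```text
from [0.6288 0.0026 0.1609] ang -0.0719 t 32.9 F [-9.2  0.7  4.9] w -0.001
[[[1, -4, -1], -0.001], [[1, -4, -1], -0.001]]
```

View pics/o4.png

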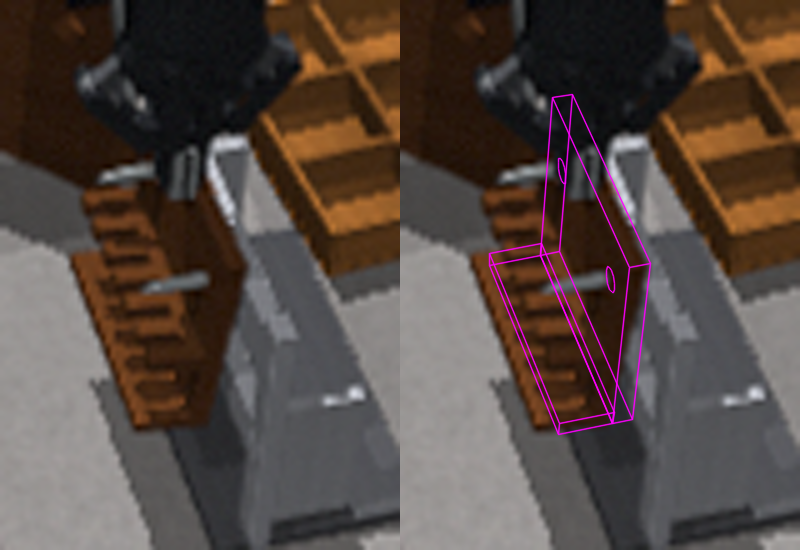

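The plate's top got pushed by the sloped back of the finger, so the foot swung out: the foot's front at crop (70,255) is left of the model's (490-400,255). I'll back off, turn the tool 90° to use the flat side of the fingers, and push below the pins.

Request:
apply_moves(plan=[[[0,-12,0],0],[[0,-12,0],0],[[0,-12,0],0],[[0,-9,0],0],[[0,0,0],-0.157],[[0,0,0],-0.157],[[0,0,0],-0.157],[[0,0,0],-0.157],[[0,0,0],-0.157],[[0,0,0],-0.157]])

```text
time: 34.2
tool_pos: [0.5857, 0.0056, 0.161]
tool_rot: [1.071, 2.953, 0.0]
ft_force: [0.3, -0.1, -0.2]
width: 0.006
```

Request:
apply_moves(plan=[[[0,0,0],-0.157],[[0,0,0],-0.157],[[0,0,0],-0.157],[[0,0,0],-0.157],[[0,0,5],0],[[0,0,5],0],[[0,0,5],0],[[0,0,5],0],[[0,0,2],0],[[0,0,0],0]])

```text
time: 35.45
tool_pos: [0.5857, 0.0056, 0.1386]
tool_rot: [-0.115, -3.139, -0.0]
ft_force: [-0.1, 0.7, -0.8]
width: -0.003
```

```bash
python3 - <<'E'
from h import *
rows([.625,.0016,.138],1.499,n=1)
overlay('side',T(.6477,-.0002,.0615,-.07),RACK,275,120,365,230,4,'p1')
E
```

```text
from [0.5857 0.0056 0.1386] ang 1.4978 t 35.45 F [-0.1  0.7 -0.8] w -0.003
[[[-40, -1, 1], -0.001]]
```

View pics/p1.png

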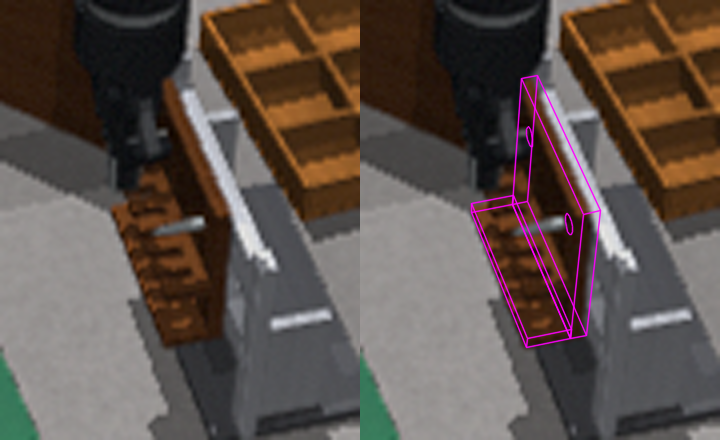

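Request:
apply_moves(plan=[[[-4,0,0],0],[[-4,0,0],0],[[-4,0,0],0],[[-4,0,0],0],[[-4,0,0],0],[[-3,0,0],0],[[-3,0,0],0],[[-2,0,0],0],[[-2,0,0],0],[[0,0,0],0]])

```text
time: 36.75
tool_pos: [0.6158, 0.0034, 0.1389]
tool_rot: [0.114, 3.139, -0.0]
ft_force: [0.7, -0.4, 0.5]
width: -0.002
```

Request:
apply_moves(plan=[[[-1,0,0],0],[[-1,0,0],0],[[-1,0,0],0],[[-1,0,0],0],[[-1,0,0],0],[[-1,0,0],0],[[0,0,0],0],[[0,0,0],0],[[0,0,0],0],[[0,0,0],0]])

```text
time: 38.0
tool_pos: [0.6217, 0.003, 0.1389]
tool_rot: [0.114, 3.139, -0.0]
ft_force: [-0.5, -0.1, 0.3]
width: 0.003
```

```bash
python3 - <<'E'
from h import *
rows([.625,.0016,.138],1.499,n=1)
overlay('side',T(.6477,-.0002,.0615,-.07),RACK,275,120,365,230,4,'p2')
E
```

```text
from [0.6217 0.003  0.1389] ang 1.498 t 38.0 F [-0.5 -0.1  0.3] w 0.003
[[[-3, -1, 1], -0.001]]
```

View pics/p2.png

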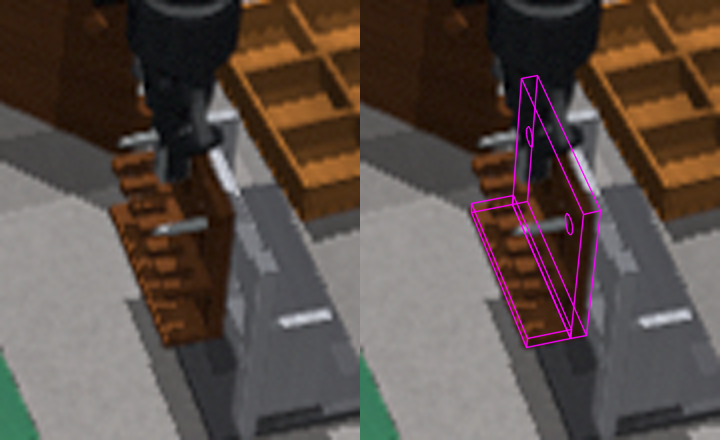

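Request:
apply_moves(plan=[[[-1,0,0],0],[[-1,0,0],0],[[-1,0,0],0],[[-1,0,0],0],[[-1,0,0],0],[[-1,0,0],0],[[0,0,0],0],[[0,0,0],0],[[0,0,0],0],[[0,0,0],0]])

```text
time: 39.3
tool_pos: [0.6226, 0.0029, 0.1376]
tool_rot: [-0.114, -3.128, -0.0]
ft_force: [-13.5, 0.8, 3.7]
width: 0.0
```

```bash
python3 - <<'E'
from h import *
rows([.625,.0016,.138],1.499,n=1)
overlay('side',T(.6477,-.0002,.0615,-.07),RACK,275,120,365,230,4,'p3')
E
```

```text
from [0.6226 0.0029 0.1376] ang 1.4982 t 39.3 F [-13.5   0.8   3.7] w 0.0
[[[-3, -1, 0], -0.001]]
```

View pics/p3.png

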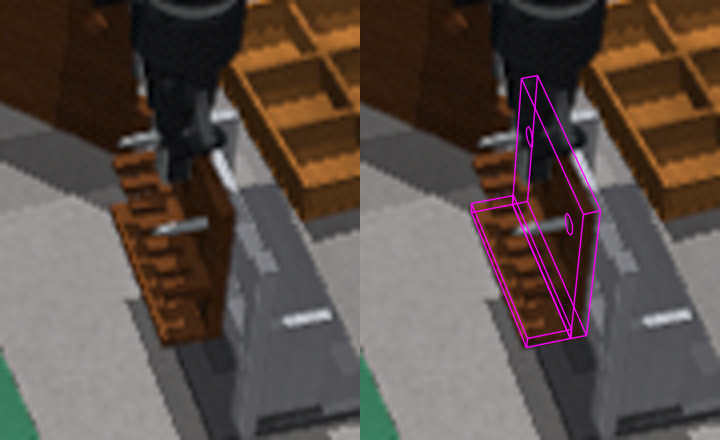

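Request:
apply_moves(plan=[[[3,0,0],0],[[10,0,0],0],[[15,0,0],0],[[15,0,0],0],[[10,0,-10],0],[[0,0,-25],0],[[0,0,-25],0],[[0,0,-25],0],[[0,0,-25],0],[[0,0,-20],0]])

```text
time: 40.6
tool_pos: [0.5757, 0.0063, 0.2715]
tool_rot: [0.114, 3.136, -0.001]
ft_force: [0.8, -0.2, -0.0]
width: 0.001
```

```bash
python3 - <<'E'
from h import *
rows([.608,.155,.268],1.499,n=8)
Mr=T(.645,.0002,.0615,-.07)
overlay('side',Mr,RACK+STAND[:0],285,90,375,230,4,'q1')
for l,q in dict(hole_left=[.648,.0455,.157],hole_right=[.643,-.042,.157],keeper_knob=[.619,.121,.234],keeper_pivot=[.633,.093,.185]).items():
    for c,(m,s,n) in meas(l,np.array(q),n=1,cams=("side",)).items(): print(l,c,m,s,n)
E
```

```text
from [0.5757 0.0063 0.2715] ang 1.498 t 40.6 F [ 0.8 -0.2 -0. ] w 0.001
[[[-3, 19, 0], -0.0], [[-3, 19, 0], -0.0], [[-3, 19, 0], -0.0], [[-3, 19, 0], -0.0], [[-3, 19, 0], -0.0], [[-3, 19, 0], -0.0], [[-3, 19, 0], -0.0], [[-3, 19, 0], -0.0]]
hole_left side [0.6495 0.045  0.1597] [0. 0. 0.] 1
hole_right side [ 0.6419 -0.0486  0.1592] [0. 0. 0.] 1
keeper_knob side [0.6198 0.1217 0.2339] [0. 0. 0.] 1
keeper_pivot side [0.6341 0.0895 0.1885] [0. 0. 0.] 1
```

View pics/q1.png

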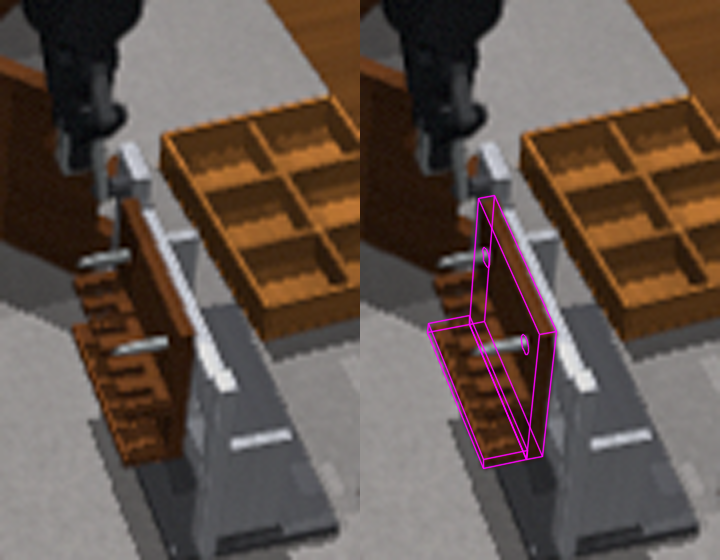

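```bash
python3 - <<'E'
from h import *
for x in (.645,.648):
    overlay('side',T(x,.0002,.0615,-.07),RACK+STAND,310,135,365,215,7,f'q2_{int(x*1000)}')
crop('top',150,70,300,170,5,'q3')
E
```

```text
(no output)
```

View pics/q2_645.png

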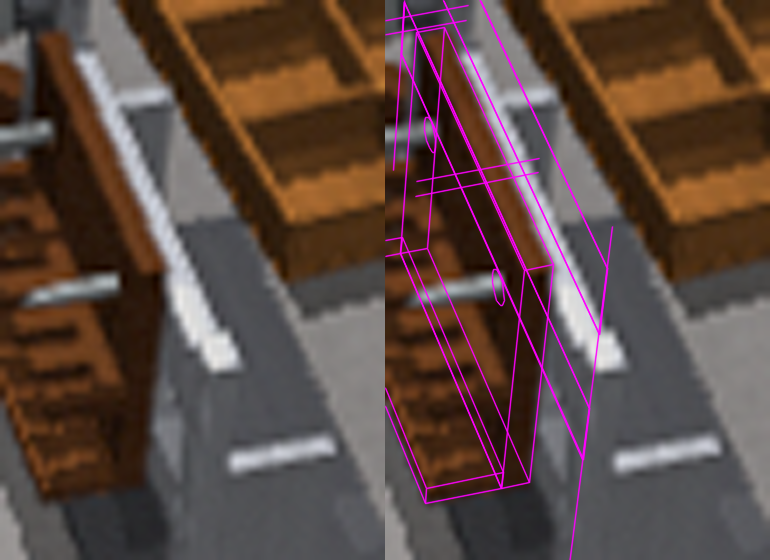

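View pics/q3.png

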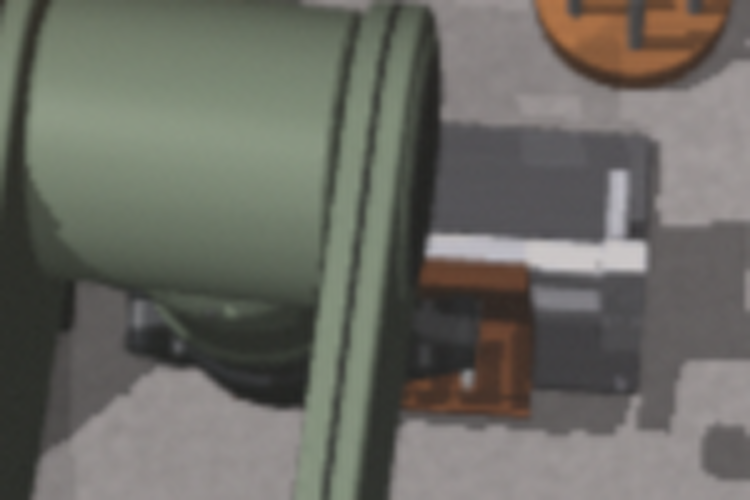

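The top crop shows no gap at the bar (rack edge at (525,265)), and the side crop shows the plate nearly upright (about 0.02 rad) with both pins through it. Next is the keeper: knob at about (0.620, 0.121, 0.235), angle about -0.5. I'll approach it from +y.

Request:
apply_moves(plan=[[[-4,21,0],0],[[-4,21,0],0],[[-4,21,0],0],[[-4,21,0],0],[[-3,20,0],0],[[-3,20,0],0],[[-3,20,0],0],[[-3,20,0],0],[[0,0,15],0],[[0,0,15],0]])

```text
time: 42.45
tool_pos: [0.6143, 0.1676, 0.2373]
tool_rot: [-0.114, -3.138, 0.001]
ft_force: [0.4, -0.6, -0.6]
width: -0.002
```

Request:
apply_moves(plan=[[[0,0,15],0],[[0,0,11],0],[[0,0,0],0],[[0,0,0],0],[[0,0,0],0],[[0,0,0],0],[[0,0,0],0],[[0,0,0],0],[[0,0,0],0],[[0,0,0],0]])

```text
time: 43.7
tool_pos: [0.6147, 0.168, 0.2128]
tool_rot: [-0.114, -3.139, 0.0]
ft_force: [-1.0, -0.6, 0.0]
width: 0.003
```

```bash
python3 - <<'E'
from h import *
rows([.6156,.1677,.215],1.498,n=1)
crop('side',275,60,385,210,4,'r1',[[.619,.1215,.235]])
E
```

```text
from [0.6147 0.168  0.2128] ang 1.498 t 43.7 F [-1.  -0.6  0. ] w 0.003
[[[-1, 0, -2], 0.0]]
```

View pics/r1.png

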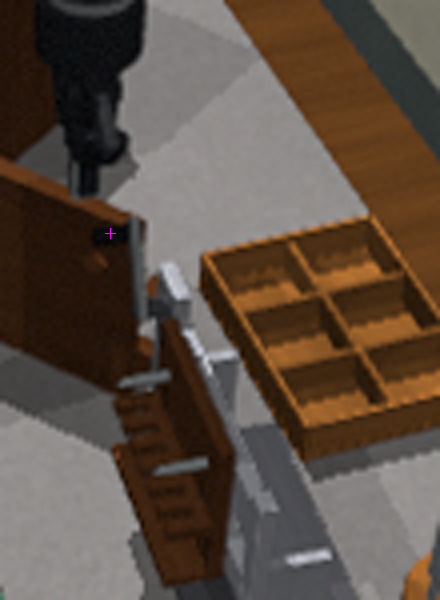

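Request:
apply_moves(plan=[[[0,-10,0],0],[[0,-10,0],0],[[0,-10,0],0],[[0,-10,0],0],[[0,-10,0],0],[[0,-10,0],0],[[0,-10,0],0],[[0,-10,0],0],[[0,-10,0],0],[[0,0,0],0]])

```text
time: 45.0
tool_pos: [0.6075, 0.0769, 0.2118]
tool_rot: [-0.117, -3.137, 0.001]
ft_force: [0.5, -1.0, -1.5]
width: 0.002
```

```bash
python3 - <<'E'
from h import *
rows([.6156,.1677,.215],1.498,n=1)
crop('side',275,60,385,210,4,'r2')
for c,(m,s,n) in meas("keeper_knob",np.array([.61,.06,.23]),n=2,cams=("side",),rad=.06).items(): print(c,m,s,n)
E
```

```text
from [0.6075 0.0769 0.2118] ang 1.4965 t 45.0 F [ 0.5 -1.  -1.5] w 0.002
[[[-1, 91, -3], -0.001]]
side [0.6108 0.0665 0.23  ] [0.001  0.0004 0.0004] 2
```

View pics/r2.png

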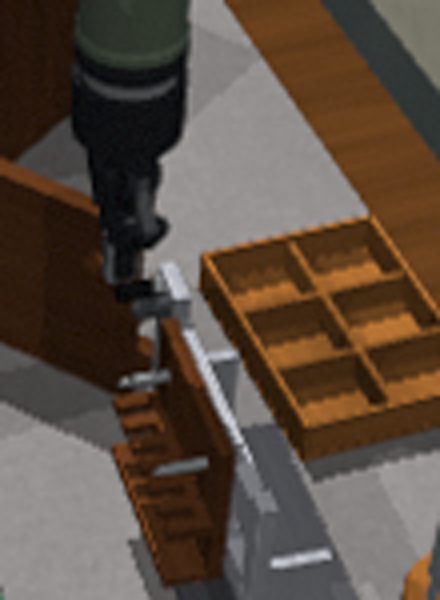

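Request:
apply_moves(plan=[[[0,2,-8],0],[[0,0,-12],0],[[0,0,-12],0],[[0,0,-8],0],[[0,-8,0],0],[[0,-8,0],0],[[0,-7,0],0],[[0,0,0],0],[[0,0,5],0],[[0,0,5],0]])

```text
time: 46.5
tool_pos: [0.6065, 0.0574, 0.2423]
tool_rot: [-0.114, -3.139, -0.0]
ft_force: [0.7, 0.6, 0.0]
width: -0.001
```

Request:
apply_moves(plan=[[[0,-4,5],0],[[0,-4,5],0],[[0,-3,5],0],[[0,-3,5],0],[[0,-2,5],0],[[0,-1,5],0],[[0,-1,5],0],[[0,0,5],0],[[0,0,5],0],[[0,0,0],0]])

```text
time: 47.75
tool_pos: [0.6049, 0.0394, 0.1972]
tool_rot: [-0.114, -3.138, -0.0]
ft_force: [0.5, -0.5, 0.6]
width: 0.005
```

```bash
python3 - <<'E'
from h import *
rows([.6156,.1677,.215],1.498,n=1)
crop('side',275,60,385,210,4,'r3')
for c,(m,s,n) in meas("keeper_knob",np.array([.61,.04,.19]),n=1,cams=("side",),rad=.06).items(): print(c,m,s,n)
E
```

```text
from [0.6049 0.0394 0.1972] ang 1.4981 t 47.75 F [ 0.5 -0.5  0.6] w 0.005
[[[-1, 129, -18], 0.0]]
```

View pics/r3.png

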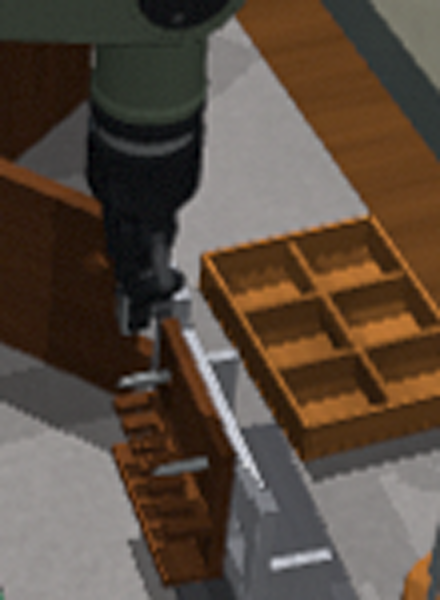

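```bash
python3 - <<'E'
from h import *
crop('side',295,120,345,170,11,'r4')
E
```

```text
(no output)
```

View pics/r4.png

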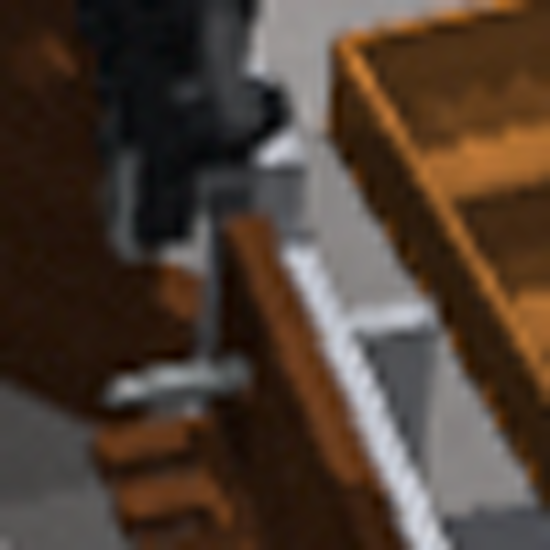

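Request:
apply_moves(plan=[[[0,0,-10],0],[[0,0,-15],0],[[0,0,-15],0],[[0,0,-15],0],[[0,10,-10],0],[[0,15,0],0],[[0,15,0],0],[[0,15,0],0],[[0,10,0],0],[[0,0,0],0]])

```text
time: 49.2
tool_pos: [0.6099, 0.1051, 0.2625]
tool_rot: [-0.112, -3.139, 0.0]
ft_force: [0.3, -0.7, 1.0]
width: 0.002
```

```bash
python3 - <<'E'
from h import *
rows([.6156,.1677,.215],1.498,n=1)
crop('side',275,60,385,210,4,'r5')
for c,(m,s,n) in meas("keeper_knob",np.array([.61,.07,.21]),n=2,cams=("side",),rad=.08).items(): print(c,m,s,n)
E
```

```text
from [0.6099 0.1051 0.2625] ang 1.4995 t 49.2 F [ 0.3 -0.7  1. ] w 0.002
[[[-1, 63, 47], 0.002]]
side [0.6123 0.0662 0.2298] [0.0009 0.0006 0.0018] 2
```

View pics/r5.png

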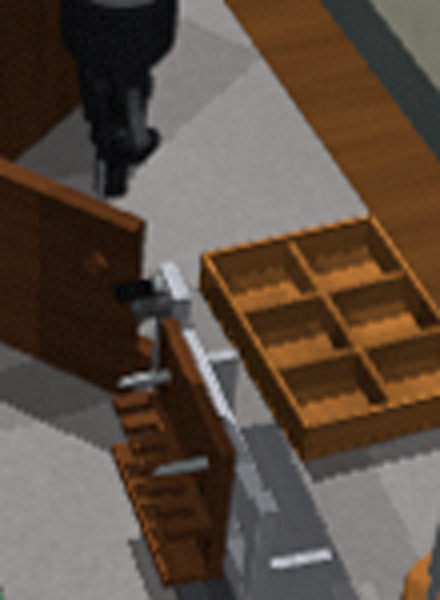

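Request:
apply_moves(plan=[[[0,0,15],0],[[0,0,15],0],[[0,0,15],0],[[0,0,14],0],[[0,-9,0],0],[[0,-9,0],0],[[0,-9,0],0],[[0,-9,0],0],[[0,-9,0],0],[[0,-8,0],0]])

```text
time: 50.7
tool_pos: [0.6063, 0.0504, 0.2042]
tool_rot: [0.115, 3.139, -0.0]
ft_force: [-0.7, 0.9, 0.2]
width: 0.0
```

```bash
python3 - <<'E'
from h import *
rows([.6156,.1677,.215],1.498,n=1)
crop('side',275,100,365,200,5,'r6')
for c,(m,s,n) in meas("keeper_knob",np.array([.61,.05,.21]),n=2,cams=("side",),rad=.08).items(): print(c,m,s,n)
E
```

```text
from [0.6063 0.0504 0.2042] ang 1.4978 t 50.7 F [-0.7  0.9  0.2] w 0.0
[[[-1, 118, -11], -0.0]]
side [0.6131 0.052  0.2218] [0.0022 0.0009 0.001 ] 2
```

View pics/r6.png

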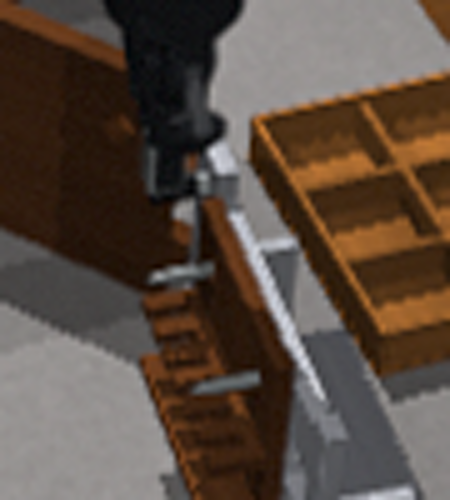

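```bash
python3 - <<'E'
from h import *
p=get_obs()["tool_pos"]
crop('side',295,110,335,155,12,'r7',[p,[.6116,.052,.2237]])
E
```

```text
(no output)
```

View pics/r7.png

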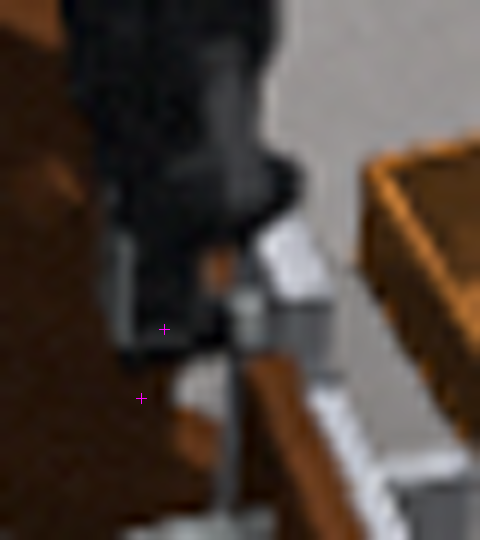

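```bash
python3 - <<'E'
from h import *
print((proj('side',np.array([.6147,.168,.2128]))+.5-[275,60])*4, (proj('side',np.array([.6099,.1051,.2625]))+.5-[275,60])*4)
print((proj('side',np.array([.6049,.0394,.1972]))+.5-[295,120])*11)
E
```

```text
[ 81.6204 218.6783] [107.877  220.5011]
[139.634  306.1568]
```

Request:
apply_moves(plan=[[[0,-4,0],0],[[0,-4,0],0],[[0,-3,0],0],[[0,0,3],0],[[0,0,3],0],[[0,0,3],0],[[0,0,3],0],[[0,0,3],0],[[0,0,0],0],[[0,0,0],0]])

```text
time: 52.25
tool_pos: [0.605, 0.0346, 0.1905]
tool_rot: [-0.117, -3.139, 0.016]
ft_force: [-4.2, -12.3, 7.1]
width: -0.002
```

```bash
python3 - <<'E'
from h import *
rows([.6156,.1677,.215],1.498,n=1)
crop('side',285,100,345,170,8,'r8',[get_obs()["tool_pos"]])
for c,(m,s,n) in meas("keeper_knob",np.array([.61,.05,.21]),n=2,cams=("side",),rad=.08).items(): print(c,m,s,n)
E
```

```text
from [0.605  0.0346 0.1905] ang 1.4962 t 52.25 F [ -4.2 -12.3   7.1] w -0.002
[[[-1, 134, -24], -0.002]]
```

View pics/r8.png

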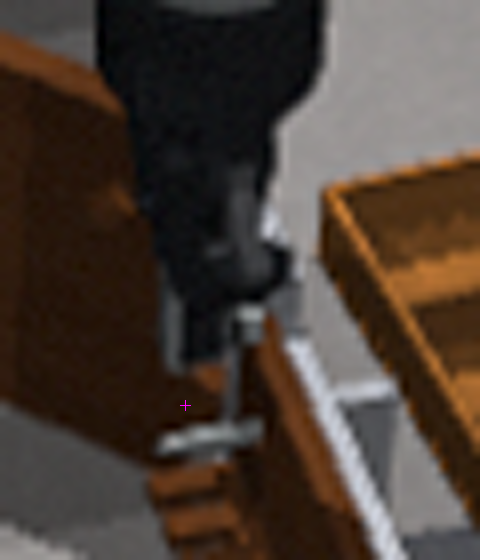

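```bash
python3 - <<'E'
from h import *
M=T(.645,.0,0,-.07)
for th in (.5,.7,.9,1.1,1.3,1.57):
    f=lambda x,r:(proj('side',(M@[x,.092-r*np.sin(th),.184+r*np.cos(th),1])[:3])+.5-[285,100])*8
    print(th,f(-.02,.068),f(-.037,.058),f(-.05,.058))
E
```

```text
0.5 [230.541 229.954] [178.8069 248.3375] [143.227  254.7102]
0.7 [239.0267 267.3895] [185.9762 280.1362] [150.3822 286.5599]
0.9 [245.6954 306.0128] [191.6816 312.9252] [156.1244 319.3918]
1.1 [250.2528 344.0856] [195.6746 345.2542] [160.2031 351.7535]
1.3 [252.512  379.9144] [197.7913 375.7076] [162.4506 382.2278]
1.57 [251.8087 422.0099] [197.5592 411.5628] [162.4552 418.0911]
```

Request:
apply_moves(plan=[[[0,0,-6],0],[[0,0,-8],0],[[0,0,-8],0],[[0,0,-4],0],[[0,4,0],0],[[0,5,0],0],[[0,4,0],0],[[0,0,2],0],[[0,0,2],0],[[0,0,0],0]])

```text
time: 53.75
tool_pos: [0.606, 0.0531, 0.2104]
tool_rot: [-0.114, -3.139, 0.0]
ft_force: [-0.4, -0.0, 0.0]
width: 0.001
```

```bash
python3 - <<'E'
from h import *
rows([.6156,.1677,.215],1.498,n=1)
p=get_obs()["tool_pos"];print("y_s",.07*(p[0]-.645)+.9976*p[1])
crop('side',285,100,345,170,8,'r9',[p])
for c,(m,s,n) in meas("keeper_knob",np.array([.61,.05,.21]),n=2,cams=("side",),rad=.08).items(): print(c,m,s,n)
E
```

```text
from [0.606  0.0531 0.2104] ang 1.4979 t 53.75 F [-0.4 -0.   0. ] w 0.001
[[[-1, 115, -5], -0.0]]
y_s 0.050260143341401116
side [0.6126 0.052  0.2179] [0.0011 0.0013 0.0011] 2
```

View pics/r9.png

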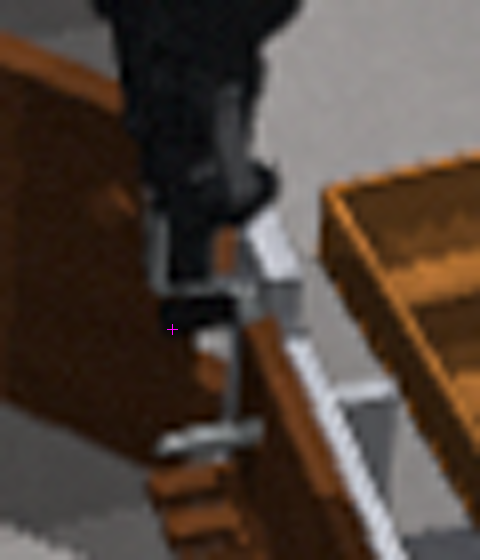

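The knob is clearly visible at crop (200,308), just under the fingertip (bottom edge about row 285). Pressing down along its arc.

Request:
apply_moves(plan=[[[0,-2,4],0],[[0,-2,4],0],[[0,-2,4],0],[[0,-2,4],0],[[0,-2,4],0],[[0,-1,4],0],[[0,-1,4],0],[[0,-1,4],0],[[0,-1,3],0],[[0,0,2],0]])

```text
time: 55.25
tool_pos: [0.6051, 0.0393, 0.1735]
tool_rot: [-0.114, -3.139, -0.0]
ft_force: [-0.6, -0.6, 0.7]
width: -0.002
```

```bash
python3 - <<'E'
from h import *
rows([.6156,.1677,.215],1.498,n=1)
p=get_obs()["tool_pos"];print("y_s",.07*(p[0]-.645)+.9976*p[1])
crop('side',285,100,345,170,8,'r10',[p])
for c,(m,s,n) in meas("keeper_knob",np.array([.61,.04,.19]),n=2,cams=("side",),rad=.08).items(): print(c,m,s,n)
E
```

```text
from [0.6051 0.0393 0.1735] ang 1.498 t 55.25 F [-0.6 -0.6  0.7] w -0.002
[[[-1, 129, -41], -0.0]]
y_s 0.03641757133709877
side [0.6089 0.0371 0.1897] [0. 0. 0.] 1
```

View pics/r10.png

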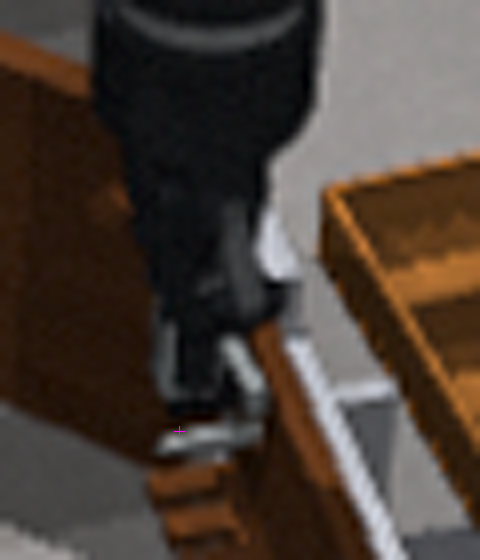

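Request:
apply_moves(plan=[[[0,0,1],0],[[0,0,1],0],[[0,0,1],0],[[0,0,1],0],[[0,0,1],0],[[0,0,1],0],[[0,0,0],0],[[0,0,0],0],[[0,0,0],0],[[0,0,0],0]])

```text
time: 56.75
tool_pos: [0.6053, 0.0393, 0.1679]
tool_rot: [-0.114, -3.139, -0.0]
ft_force: [0.3, -0.1, -0.5]
width: -0.002
```

```bash
python3 - <<'E'
from h import *
rows([.6156,.1677,.215],1.498,n=1)
crop('side',285,100,345,170,8,'r11')
E
```

```text
from [0.6053 0.0393 0.1679] ang 1.498 t 56.75 F [ 0.3 -0.1 -0.5] w -0.002
[[[-1, 129, -47], 0.0]]
```

View pics/r11.png

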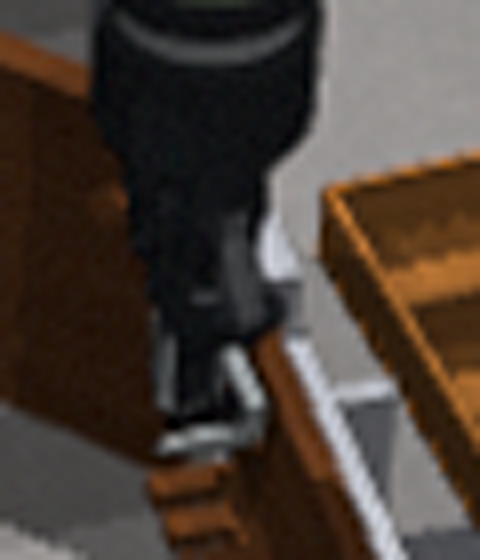

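Request:
apply_moves(plan=[[[0,0,1],0],[[0,0,1],0],[[0,0,1],0],[[0,0,1],0],[[0,0,0],0],[[0,0,0],0],[[0,0,0],0],[[0,0,0],0],[[0,0,0],0],[[0,0,0],0]])

```text
time: 58.05
tool_pos: [0.6055, 0.0392, 0.1645]
tool_rot: [0.114, 3.139, -0.0]
ft_force: [-1.8, -0.9, 4.9]
width: 0.007
```

The upward force rose to 4.9 N, so the keeper is at its stop. Retracting straight up.

Request:
apply_moves(plan=[[[0,0,-5],0],[[0,0,-10],0],[[0,0,-15],0],[[0,0,-20],0],[[5,0,-20],0],[[15,0,-20],0],[[25,0,-10],0],[[30,0,0],0],[[30,0,0],0],[[0,0,0],0]])

```text
time: 59.3
tool_pos: [0.4992, 0.0472, 0.2651]
tool_rot: [0.114, 3.138, 0.0]
ft_force: [1.0, -1.2, -1.0]
width: 0.001
```

```bash
python3 - <<'E'
from h import *
rows([.6156,.1677,.215],1.498,n=1)
overlay('side',T(.645,.0002,.0615,-.07),RACK,285,100,365,220,5,'t1')
for l,q in dict(keeper_knob=[.61,.04,.185],hole_left=[.648,.0455,.157],hole_right=[.643,-.042,.157]).items():
    for c,(m,s,n) in meas(l,np.array(q),n=1).items(): print(l,c,m,s,n)
print(get_obs()["time"])
E
```

```text
from [0.4992 0.0472 0.2651] ang 1.4984 t 59.3 F [ 1.  -1.2 -1. ] w 0.001
[[[-107, 129, 50], 0.0]]
keeper_knob side [0.6094 0.0397 0.1796] [0. 0. 0.] 1
keeper_knob top [0.6119 0.0321 0.1825] [0. 0. 0.] 1
hole_left side [0.651  0.045  0.1576] [0. 0. 0.] 1
hole_left top [0.6494 0.0468 0.1592] [0. 0. 0.] 1
hole_right side [ 0.6456 -0.0477  0.1594] [0. 0. 0.] 1
59.95
```

View pics/t1.png

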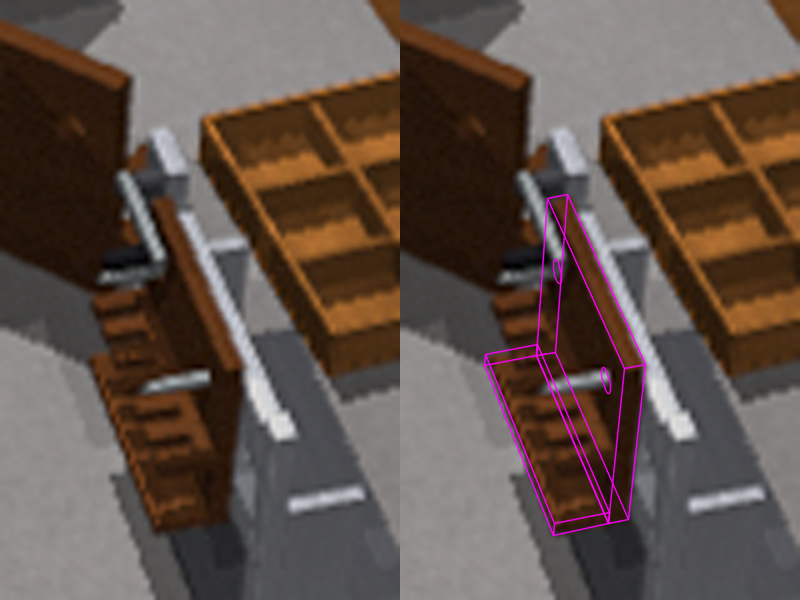

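```bash
python3 - <<'E'
from h import *
crop('side',90,80,560,420,1,'end')
print(get_obs()["time"]); print(finish_job())
E
```

```text
60.0
the job is handed in; nothing more can be done
None
```

View pics/end.png

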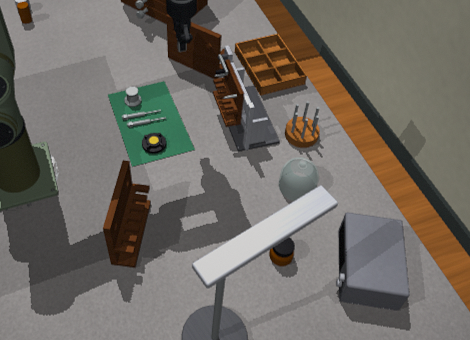

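I hung the smallest rack on both pins, slots facing out, and pushed it back until it met a firm stop at 13.5 N. I then swung the keeper down until it resisted with 4.9 N, backed the arm off clear of everything, and handed the job in at 60.0 s. No verdict was reported.

- **Last checks that passed:** both pins go through the plate, and the rack's corner stayed at the pixel it had while pressed flush. The rack leaned about 0.02 rad when measured just before the keeper was swung. The keeper lies level across the plate with its knob at z about 0.18. The loupe, holder, screwdrivers, dome and jar look unmoved.
- **What went wrong on the way:** the first push tilted the rack's foot outward, so I backed off and pushed again lower with the flat side of the fingers. The first two presses on the knob slid past it, because the fingertips looked about 20 mm short of the reported tool point; the third press worked.
- **What disagreed:** my two estimates of the stand's x position differ by about 3 mm (0.645 and 0.648 m). Flushness therefore rests on the firm stop and the unchanged corner pixel, not on an absolute measurement.

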